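Hook the second bracket into the slotted rack post and press it down to lock

TASK

Fit the loose blue rack bracket to the empty slotted post of the offcut rack, like the bracket on the other post: hook both of its tabs into the two slots, then press it down against the spring pad until the red spring catch has been pushed in and snaps back out through the window in the bracket's plate. Press only as hard as needed, since the slotted plate is merely clamped and must not be pushed down in its post; leave the bracket locked, upright, flush and let go, and do not disturb the jar, the screwdriver or the wooden offcut.

Things in the scene. Friction and masses are not known exactly. Their poses are not given: they have to be found in the camera images.
- bracket_grip (a point): Loose blue steel bracket, 0.3-0.55 kg, standing on the bench: middle of its beam, 42 mm above its underside. Axes: +x along the beam to the back plate and tabs, z up. Beam 14 mm wide (y), 24 high (12 below to 12 above this point), clear for fingers from x=-75 to +44. End plate at x=-81 to -75, 36 wide, 42 below to 18 above; back plate at x=+70 to +75, 36 wide, 42 below to 64 above.
- bracket_back (a point): Same bracket and axes: middle of the lower edge of the back plate's rear face (75 mm along +x from bracket_grip, 42 mm below it). The plate has a window 18 mm wide from 5 to 19 mm above this edge; below the window is a bar 5 mm high.
- bracket_ledge (a point): Same bracket and axes: middle of the flat top of the pressing ledge on the back plate (106 mm above bracket_back, 16 mm towards the beam); ledge 36 mm wide (y), 30 mm deep (x), 6 thick, a 6 mm web below it. Press the hooked bracket home here with closed fingers: pressing on the beam tips the bracket in the grip and binds it.
- bracket_tab (a point): Same bracket and axes: where the underside of the upper tab's stem meets the plate's rear face, 92 mm above bracket_back. The lower tab is the same, 58 mm lower. Each tab is 6 mm wide (y) and 11 mm long (x), a hook pointing down: a stem 7 mm high bridges a 5.5 mm gap behind the plate, then a hook 5.5 mm thick (x) reaches 18 mm below the stem's underside.
- rack_face (a point): Fixed rack, two grey posts 218 mm high, 240 mm apart; the +y one carries a bracket. Point on the EMPTY post's slotted aluminium plate: front face, centre line, 75 mm above the bench. Axes: +x into the post, z up. A seated bracket has bracket_back here (nominally). Plate 43 mm wide, 4 thick, open behind.
- rack_slot (a point): Nominal lower end of the upper slot, front face, 92 mm above rack_face; the other slot is 58 mm lower. Slots 10.5 mm wide, 50 high; tabs pass freely with bracket_tab 18 to 43 mm above the slot's true end, then go down onto it. The plate was clamped by eye: slots, catch and pad together sit up to 10 mm higher or lower than nominal. This is NOT measured: find the seat by feel.
- catch (a joint): Red spring catch on the empty post: wedge 12 mm wide, 5 mm out of the plate, 6.5 to 14.5 mm above rack_face, flat below, sloped above. Value in m: 0 = out (also when locked), to 0.003-0.005 as the bracket's lower bar slides down over it (takes 8 to 15 N). It bears the weight: a hooked bracket let go there hangs on, not locked. 1.5 mm above the seat the window reaches it and it snaps out.
- seat (a joint): Orange anti-rattle spring pad on the front of the empty post's plate, 30 mm wide, 7 mm deep, its top 5 mm above rack_face (nominally), pushed down by the lower edge of the bracket's plate. Value in m: 0 = free, 0.005 = bracket on the slots' ends. It pushes back with 6 N at first, 14 N at 0.0035, and lifts the bracket again unless the catch has snapped out; locked it stays near 0.0035.
- plate (a joint): How far (m) the slotted plate has been pushed down in its post since the start: 0. It is only clamped and slips when pressed down with more than about 25 N; it may not slip by 1.5 mm.
- jar_mid (a point): Bystander: amber glass jar with orange lid, 68 mm across, 85 mm high; point at its middle.
- driver_grip (a point): Bystander: screwdriver with red handle lying on the bench; point in its handle.
- offcut_mid (a point): Bystander: wooden offcut 150 x 60 x 32 mm lying on the bench; point at its middle.
Not all that is in view belongs to the job. What is meant by the part that bears bracket_grip is not turquoise, and is the smaller of those in its own colour.

How it is judged:
On the way, in this order (a step that is already met when the one before it is completed fails the run):
1. both tabs are through the slots, the bracket still raised (x of bracket_back in the frame of rack_face between -0.004 and 0.003 m and y of bracket_back in the frame of rack_face between -0.006 and 0.006 m and z of bracket_back in the frame of rack_face between 0.007 and 0.056 m).
2. the bracket going down has pushed the catch in (value of joint catch above 0.002 m).
At the end, for the whole second after the job is handed in: The bracket hangs released on the empty post: flush (3 mm), centred (6 mm), upright (0.08 rad) and square (0.12 rad) to the slotted plate, within 14 mm of nominal seat height, the spring pad held down over 2 mm, the catch sprung out again (under 1.5 mm in), the plate not slipped 1.5 mm (x of bracket_back in the frame of rack_face between -0.003 and 0.003 m and y of bracket_back in the frame of rack_face between -0.006 and 0.006 m and z of bracket_back in the frame of rack_face between -0.014 and 0.014 m and value of joint each of catch, plate below 0.0015 m and value of joint seat above 0.002 m and angle between the x axis of bracket_back and the x axis of rack_face, either way round below 0.12 rad and angle between bracket_back's own z axis and vertical below 0.08 rad); the robot touches nothing.
It fails at once if the slotted plate is pushed down in its clamp by more than 1.5 mm (value of joint plate above 0.0015 m).
It fails at once if the jar is moved more than 30 mm or tipped (distance of jar_mid from where it was at the start of the episode above 0.03 m or angle between jar_mid's own z axis and vertical above 0.5 rad).
It fails at once if the screwdriver is moved more than 30 mm (distance of driver_grip from where it was at the start of the episode above 0.03 m).
It fails at once if the offcut is moved more than 30 mm (distance of offcut_mid from where it was at the start of the episode above 0.03 m).
It also fails if it takes over 72 s, if anything falls off the work surface, if the arm or the gripper's body presses on something with over 40 N, if the wrist force passes 120 N, or if a joint passes its speed limit or range.

ROBOT

A 6-joint arm with a two-finger parallel gripper is mounted at the origin on the work surface. World frame = base frame: x ahead of the robot, y to its left, z up, the work surface at z = 0. Lengths are in m, angles in rad, forces in N, time in s.
With the tool pointing down it reaches from about 0.35 to 0.975 m from the base axis. Payload 4.9 kg.
Tool frame: the origin (TCP) lies on the centre line of the jaws, within the pads' length; the fingertips stand ctrl.nose_length ahead of it and the grasp point (between the pads) lies 2 mm behind it (ctrl.nose_length is the distance from the TCP to the fingertips, in m); z points along the fingers, y is the direction in which the jaws open and shut (so a half turn about z gives the same grasp; the last joint's range is limited). The gripper opens to 85 mm and grips with 20 to 120 N. Pads are 22 mm wide; open, the fingers measure 114 mm over their backs; the gripper's body (76 mm by 85 mm) begins 54 mm behind the grasp point. The pads swing forward as they close: fully open they stand 13 mm farther back than shut.
Start: joints at [-1.322, 0.053, 1.613, -0, 1.476, -0.119], TCP at [0.225, -0.583, 0.248] pointing down, gripper open.
Joint ranges: [-3.01, 3.01], [-1.01, 2.22], [0.06, 2.58], [-1.02, 4.17], [0.09, 2.62], [-3.14, 3.14]. Speed limits (rad/s): [2.57, 2.57, 3.14, 3.14, 3.14, 3.14].

INTERFACE

Orientations are given as a rotation vector (axis times angle).
In Python, from station import sensors, get_image, order, ctrl gives the robot as it stands.
- The arm moves only by the tool move_arm, never from a script. Its argument "increments" is a list of rows, each a list of 5 numbers: the shift along the tool's x, y, z in cm, then the turn about the tool's z in degrees, then the finger opening in cm, from 0 to 8.54. In form: [[dx, dy, dz, twist, gripper], ...]. A call has 1 to 5 rows; each row is the pose to reach, as a shift and turn from the pose commanded when the call began, along the tool's axes at that moment; what a row does not reach only later rows make up. A row lasts 1/8 s, in which the tool goes at most 62.5 mm and 10.7 degrees, less where a joint would pass 70% of its speed; a pose out of reach is approached as far as the arm can. A call with a gripper value outside its range is refused whole. The fingers move at their own pace and stop on an object; "newtons" is the grip in N (left out, the last holds). Time passes only in rows, so rows that repeat a pose let the fingers close. It gives the time, the measured TCP pose, the force and the opening at its end, in the units of the state.
- sensors.get_obs(): the state, without advancing time (a new reading comes with each control period).
- get_image(name): name is "side" or "top" or "wrist"; returns a dict with "image" (480x640x3 uint8, red, green, blue), "K" (3x3 intrinsics, pixels), "R" (3x3) and "t" (3): a world point X has camera coordinates R X + t. Camera axes: x right, y down, z forward; pixel columns grow to the right and rows downward; lengths in m; the calibration is good to about 2 mm. A picture is of the moment at which its call begins. There is no depth.
- order.finish_job(): hands the job in, once; it reports no verdict.
The state is a dict: "t": time; "q": joint angles; "dq": joint speeds; "effort": joint torques, N m; "tool_pos": TCP position; "tool_rot": TCP orientation; "contact_force": force on the tool from outside, world axes, zero at the start; "wrist_torque": the same for the moment, N m; "opening": finger opening in m.
Only numpy, scipy, OpenCV 4.12 (cv2) and the standard library are available. Lean on these libraries where they do the work, as an engineer would, in place of code of your own. Each camera call takes 0.05 s, during which the arm holds its last target.

## Working session

There is one attempt and no reset: what is moved stays moved. The work goes in short steps, Python scripts to look and compute and a tool call to move; the robot and the scene stay as the last step left them, time stands still between calls to the robot, and variables do not carry over. Pictures are saved under pics/ and viewed, and the job is handed in when it is done.

Besides the shell and the picture viewer there is one more tool, called after "Request:" by a JSON object that holds its "name" and its "arguments". move_arm: Moves the arm, as the interface text tells. Its arguments: {"type":"object","properties":{"increments":{"type":"array"},"newtons":{"type":"number"}},"required":["increments"]}

```bash
ls; mkdir -p pics
python3 - <<'E'
from station import sensors,get_image,order,ctrl
import cv2
print(sensors.get_obs(), ctrl.nose_length)
for n in ["side","top","wrist"]:
    g=get_image(n); cv2.imwrite(f"pics/{n}0.png",g["image"][:,:,::-1]); print(n,g["K"],g["R"],g["t"])
E
```

```text
pics
{'t': 0.0, 'q': array([-1.32199807e+00,  5.33691800e-02,  1.61429388e+00,  2.71218475e-05,
        1.47597222e+00, -1.19015164e-01]), 'dq': array([-0.0003213 , -0.00115629,  0.00090355, -0.00140538,  0.0011501 ,
        0.00026323]), 'effort': array([ 1.15906027e-03, -3.93683660e+01, -3.70172524e+01, -1.10023478e-05,
        7.07971340e-03, -2.17717411e-05]), 'tool_pos': array([ 0.22458933, -0.58263187,  0.2470554 ]), 'tool_rot': array([-3.08661032e+00, -5.74131592e-01,  1.65636406e-04]), 'contact_force': array([-0.50079651, -0.67403805, -0.40774697]), 'wrist_torque': array([0.00410876, 0.02595301, 0.0443271 ]), 'opening': 0.08533046787459593} 0.017
side [[620.36611977   0.         317.57497099]
 [  0.         620.36611977 253.02963172]
 [  0.           0.           1.        ]] [[ 0.99705151 -0.07397853  0.02038287]
 [-0.02017418 -0.50899653 -0.86053213]
 [ 0.07403572  0.85758365 -0.50898821]] [-0.62848758  0.1175634   1.56393042]
top [[540.39351035   0.         322.72681457]
 [  0.         540.39351035 241.78614454]
 [  0.           0.           1.        ]] [[-0.00746268 -0.99996824 -0.00279917]
 [-0.98016231  0.00786923 -0.19804022]
 [ 0.19805596  0.00126573 -0.9801899 ]] [0.05175346 0.61255897 1.47129538]
wrist [[341.3710751    0.         325.23669288]
 [  0.         341.3710751  240.87147814]
 [  0.           0.           1.        ]] [[ 0.35932545 -0.93321077 -0.00169597]
 [-0.8829527  -0.34056122  0.32312936]
 [-0.30212538 -0.11461114 -0.94635328]] [-0.62396189 -0.04267041  0.38166553]
```

View pics/side0.png

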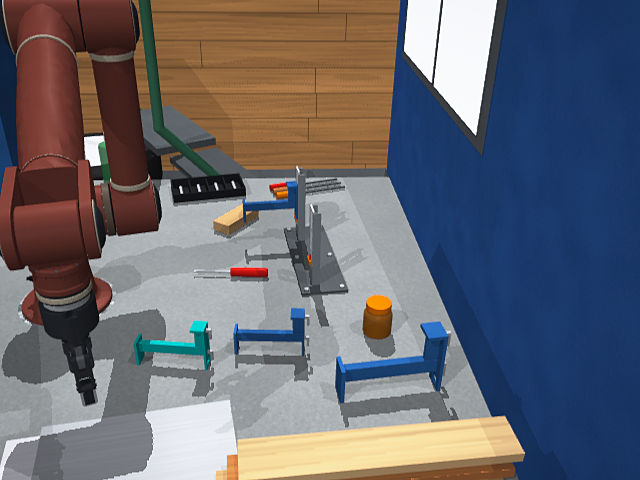

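View pics/top0.png

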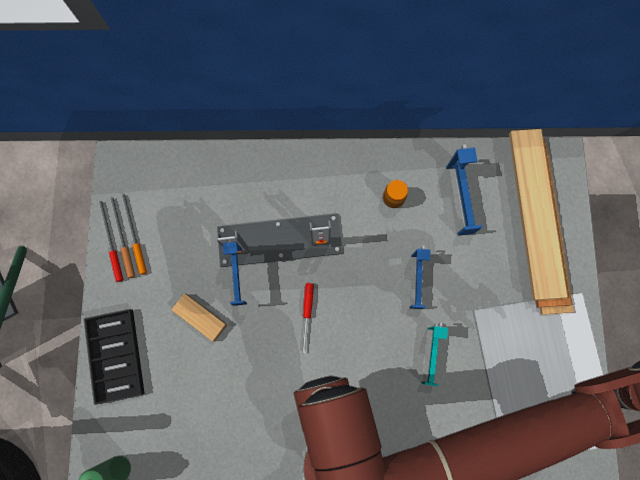

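View pics/wrist0.png

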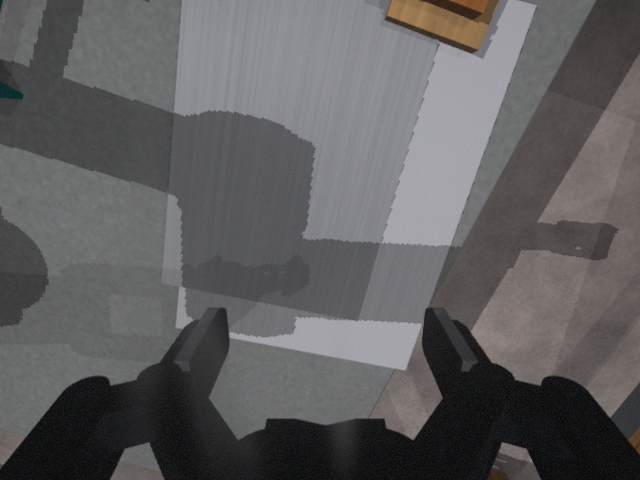

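The target is the smaller blue bracket, at side (270,330) and top (420,280). The empty post is at side (314,245) and top (320,233). The turquoise bracket and the large blue one are decoys. I'll zoom in next.

Run:
```python
import cv2
s=cv2.imread("pics/side0.png");t=cv2.imread("pics/top0.png")
def c(im,x0,y0,x1,y1,n,f): cv2.imwrite(n,cv2.resize(im[y0:y1,x0:x1],None,fx=f,fy=f,interpolation=cv2.INTER_CUBIC))
c(s,225,295,325,370,"pics/c1.png",8)
c(t,380,230,480,320,"pics/c2.png",6.6)
c(s,270,160,370,300,"pics/c3.png",4.2)
c(t,210,200,350,310,"pics/c4.png",5.4)
```

```text
(no output)
```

View pics/c1.png

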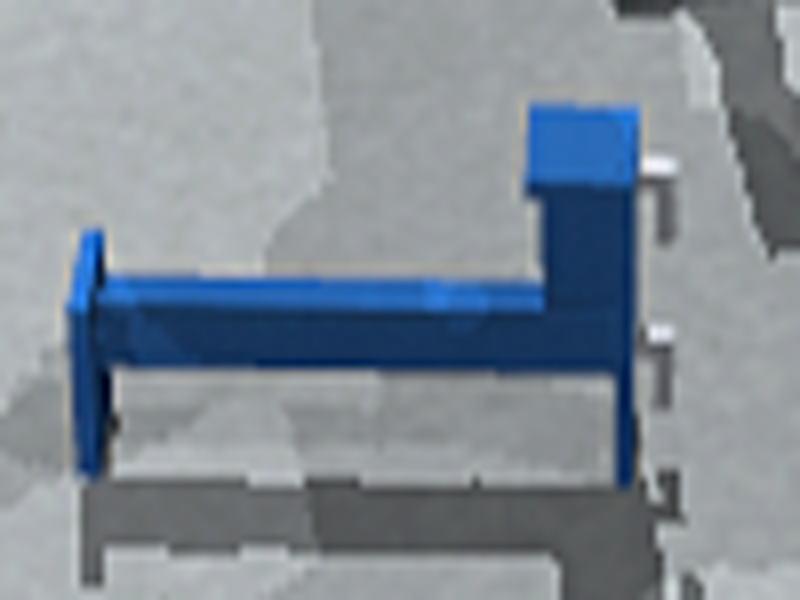

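View pics/c2.png

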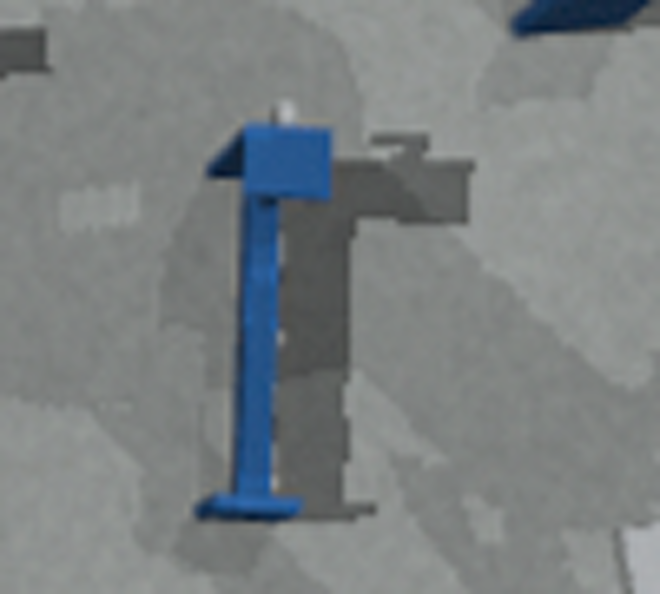

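View pics/c3.png

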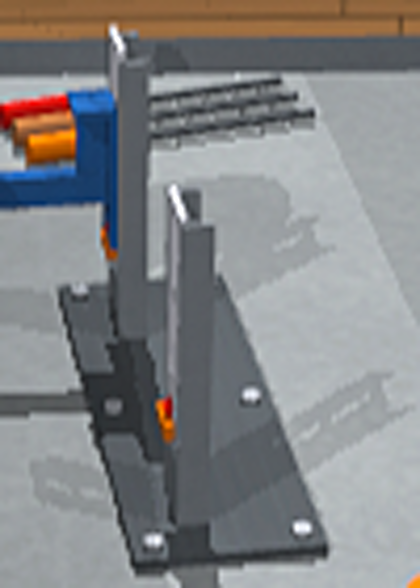

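View pics/c4.png

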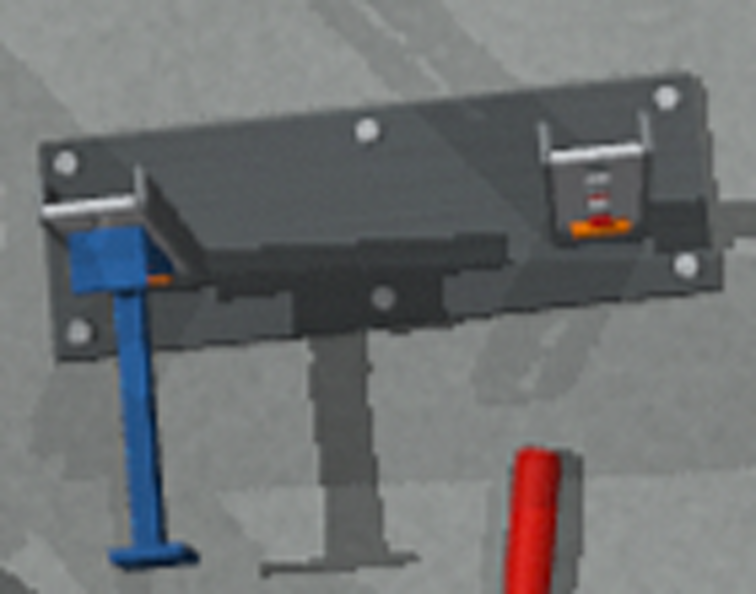

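```bash
cat > h.py <<'E'
import numpy as np, cv2
from scipy.optimize import minimize
def proj(g,X):
    X=np.atleast_2d(X); c=X@g["R"].T+g["t"]; p=c@g["K"].T; return p[:,:2]/p[:,2:]
def ray(g,uv):
    d=np.linalg.inv(g["K"])@np.array([uv[0],uv[1],1.]); d=g["R"].T@d; o=-g["R"].T@g["t"]; return o,d/np.linalg.norm(d)
def at_z(g,uv,z):
    o,d=ray(g,uv); return o+d*(z-o[2])/d[2]
def tri(gs,uvs):
    A=np.zeros((3,3));b=np.zeros(3);
    for g,uv in zip(gs,uvs):
        o,d=ray(g,uv);P=np.eye(3)-np.outer(d,d);A+=P;b+=P@o
    X=np.linalg.solve(A,b)
    return X,[proj(g,X)[0]-np.array(uv) for g,uv in zip(gs,uvs)]
B=[(-75,70,-7,7,-12,12),(-81,-75,-18,18,-42,18),(70,75,-18,18,-42,64),(44,74,-18,18,58,64),(44,70,-3,3,12,58)]
def boxes():
    out=[]
    for b in B:
        out.append(np.array([[x,y,z] for x in b[:2] for y in b[2:4] for z in b[4:]])/1000.)
    return out
def render(g,p,f=4,win=None):
    # p: x,y,yaw (z grip .042), subpixel by f
    c,s=np.cos(p[2]),np.sin(p[2]); R=np.array([[c,-s,0],[s,c,0],[0,0,1]])
    x0,y0,x1,y1=win
    m=np.zeros(((y1-y0)*f,(x1-x0)*f),np.uint8)
    for b in boxes():
        q=proj(g,b@R.T+np.array([p[0],p[1],p[3] if len(p)>3 else .042]))
        q=((q-[x0,y0]+.5)*f-.5)
        h=cv2.convexHull(q.astype(np.float32))
        cv2.fillConvexPoly(m,np.round(h*16).astype(np.int32),255,shift=4)
    return cv2.resize(m,(x1-x0,y1-y0),interpolation=cv2.INTER_AREA)/255.
def bluemask(im):
    h=cv2.cvtColor(im,cv2.COLOR_RGB2HSV); return ((h[:,:,0]>100)&(h[:,:,0]<125)&(h[:,:,1]>120)).astype(float)
E
python3 - <<'E'
from h import *
from station import get_image,sensors
import pickle
gs,gt=get_image("side"),get_image("top")
pickle.dump((gs,gt),open("v0.pkl","wb"))
W=[(gs,(225,295,325,370)),(gt,(395,235,450,318))]
ms=[bluemask(g["image"])[w[1]:w[3],w[0]:w[2]] for g,w in W]
print([m.sum() for m in ms])
for use in [(0,1),(0,),(1,)]:
    def cost(p): return sum(np.sum((render(W[i][0],p,4,W[i][1])-ms[i])**2) for i in use)
    a=at_z(gt,(418,285),.054); best=None
    for yaw in (-.1,0,.1):
        r=minimize(cost,[a[0],a[1],yaw],method="Nelder-Mead",options=dict(initial_simplex=[[a[0],a[1],yaw],[a[0]+.01,a[1],yaw],[a[0],a[1]+.01,yaw],[a[0],a[1],yaw+.08]],xatol=1e-5,fatol=.01))
        if best is None or r.fun<best.fun: best=r
    print(use,best.x,best.fun)
# rack
def T(p,o,f): return (o[0]+(p[0]+.5)/f-.5,o[1]+(p[1]+.5)/f-.5)
cs=lambda p:T(p,(270,160),4.2); ct=lambda p:T(p,(210,200),5.4)
L=(cs((172,188)),ct((553,155))); Rr=(cs((184,219)),ct((647,148)))
for a in (L,Rr):
    print("tri",tri((gs,gt),a), at_z(gt,a[1],.218))
for p in [(40,143),(690,75),(58,360),(722,288)]: print("base",at_z(gt,ct(p),.008))
for p in [(572,238),(632,233)]: print("padfront",at_z(gt,ct(p),.080))
E
```

```text
[np.float64(1144.0), np.float64(439.0)]
(0, 1) [ 0.50707853 -0.22302592 -0.06179167] 229.29714725105728
(0,) [ 0.5071626  -0.21965234 -0.06030435] 132.6883352556709
(1,) [ 0.50905778 -0.22358699 -0.06815071] 84.28315263360246
tri (array([0.61476643, 0.07381657, 0.2210387 ]), [array([ 0.44728256, -0.10700895]), array([0.02197894, 0.45370689])]) [0.61664574 0.07393355 0.218     ]
tri (array([0.61821092, 0.02949059, 0.22243573]), [array([ 0.17283867, -0.04135206]), array([0.00789034, 0.17111156])]) [0.6196808  0.02945477 0.218     ]
base [0.67360677 0.35922782 0.008     ]
base [0.709073   0.00297734 0.008     ]
base [0.55341402 0.34575776 0.008     ]
base [ 0.59000156 -0.01282436  0.008     ]
padfront [0.60396213 0.0672008  0.08      ]
padfront [0.60635564 0.03607835 0.08      ]
```

Run:
```python
from h import *
import pickle
gs,gt=pickle.load(open("v0.pkl","rb"))
W=[(gs,(225,295,325,370)),(gt,(395,235,450,318))]
out=[]
for (g,w),p in zip(W,[[0.50707853,-0.22302592,-0.06179167]]*2):
    m=bluemask(g["image"])[w[1]:w[3],w[0]:w[2]]; r=render(g,p,4,w)
    o=np.dstack([m*255,r*255,0*m]).astype(np.uint8)
    o=cv2.resize(o,None,fx=5,fy=5,interpolation=0); cv2.imwrite(f"pics/ov{len(out)}.png",o); out.append(o)
H=max(o.shape[0] for o in out)
cv2.imwrite("pics/ov.png",np.hstack([cv2.copyMakeBorder(o,0,H-o.shape[0],0,0,0) for o in out]))
w=(225,235,250,310); w2=(238,176,299,225)
m=bluemask(gt["image"])[w[1]:w[3],w[0]:w[2]]
def cost(p): return np.sum((render(gt,[p[0],p[1],p[2],.117],4,w)-m)**2)
best=min((minimize(cost,[.545,.275,y],method="Nelder-Mead",options=dict(initial_simplex=[[.545,.275,y],[.555,.275,y],[.545,.285,y],[.545,.275,y+.05]],xatol=1e-5,fatol=.01)) for y in (0,.05,.1,.15)),key=lambda r:r.fun)
print(best.x,best.fun,m.sum())
```

```text
[0.51678348 0.28447433 0.11245395] 59.222637447135725 484.0
```

View pics/ov.png

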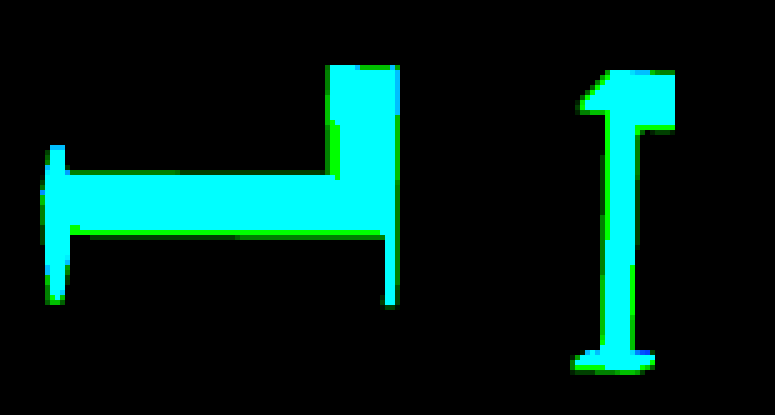

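```bash
cat >> h.py <<'E'
from scipy.spatial.transform import Rotation as Ro
def inc(target,yaw,verbose=True):
    """world TCP target and tool-x yaw -> tool cm, twist deg"""
    from station import sensors
    o=sensors.get_obs(); R=Ro.from_rotvec(o["tool_rot"]).as_matrix()
    d=R.T@(np.array(target)-o["tool_pos"])*100
    cy=np.arctan2(R[1,0],R[0,0]); tw=-np.degrees((yaw-cy+np.pi)%(2*np.pi)-np.pi)
    print("t",round(o["t"],2),"pos",o["tool_pos"].round(4),"yaw",cy.round(4),"tilt",np.degrees(np.arccos(-R[2,2])).round(2),"F",o["contact_force"].round(2),"op",round(o["opening"],4))
    print("inc cm",d.round(3),"twist",tw.round(2))
E
python3 - <<'E'
from h import *
import pickle
from station import get_image
inc([.497,-.2224,.22],-.062)
g=get_image("wrist"); print("cam",-g["R"].T@g["t"])
E
```

```text
t 0.25 pos [ 0.2247 -0.5829  0.2477] yaw 0.3678 tilt 0.06 F [-0.27  0.26 -0.44] op 0.0854
inc cm [ 38.374 -23.846   2.801] twist 24.63
cam [ 0.30187457 -0.55321224  0.37443891]
```

Request:
{"name": "move_arm", "arguments": {"increments": [[7.7,-4.8,0.4,5,8.5],[15.4,-9.6,0.8,10,8.5],[23,-14.3,1.2,15,8.5],[30.7,-19,1.6,20,8.5],[38.4,-23.8,2.0,24.6,8.5]], "newtons": 80}}

```text
t: 0.92
tool_pos: [0.4141, -0.3325, 0.2346]
tool_rot: [3.139, -0.101, 0.001]
contact_force: [0.2, -1.3, -0.6]
opening: 0.0852
```

Run:
```python
from h import *
inc([.497,-.2224,.22],-.062)
```

```text
t 0.93 pos [ 0.4141 -0.3325  0.2346] yaw -0.0645 tilt 0.05 F [ 0.19 -1.29 -0.56] op 0.0852
inc cm [  7.566 -11.527   1.46 ] twist -0.15
```

Request:
{"name": "move_arm", "arguments": {"increments": [[0,0,0,0,8.5]]}}

```text
t: 1.05
tool_pos: [0.4149, -0.331, 0.2343]
tool_rot: [-3.14, 0.087, -0.0]
contact_force: [0.0, 0.1, 0.0]
opening: 0.0847
```

Run:
```python
from h import *
inc([.497,-.2224,.22],-.062)
```

```text
t 1.05 pos [ 0.4149 -0.331   0.2343] yaw -0.0554 tilt 0.04 F [0.04 0.06 0.03] op 0.0847
inc cm [  7.591 -11.3     1.437] twist 0.38
```

Request:
{"name": "move_arm", "arguments": {"increments": [[2.5,-3.8,0.5,0.4,8.5],[5,-7.6,1.0,0.4,8.5],[7.6,-11.3,1.4,0.4,8.5],[7.6,-11.3,1.4,0.4,8.5]]}}

```text
t: 1.55
tool_pos: [0.4966, -0.2251, 0.22]
tool_rot: [-3.14, 0.103, 0.001]
contact_force: [-0.1, -1.0, 0.1]
opening: 0.0851
```

Run:
```python
from h import *
from station import get_image
inc([.497,-.2224,.22],-.062)
g=get_image("wrist"); cv2.imwrite("pics/w1.png",g["image"][:,:,::-1])
import pickle; pickle.dump(g,open("w1.pkl","wb"))
```

```text
t 1.55 pos [ 0.4966 -0.2251  0.22  ] yaw -0.0653 tilt 0.05 F [-0.05 -1.05  0.1 ] op 0.0851
inc cm [ 0.027 -0.275  0.003] twist -0.19
```

View pics/w1.png

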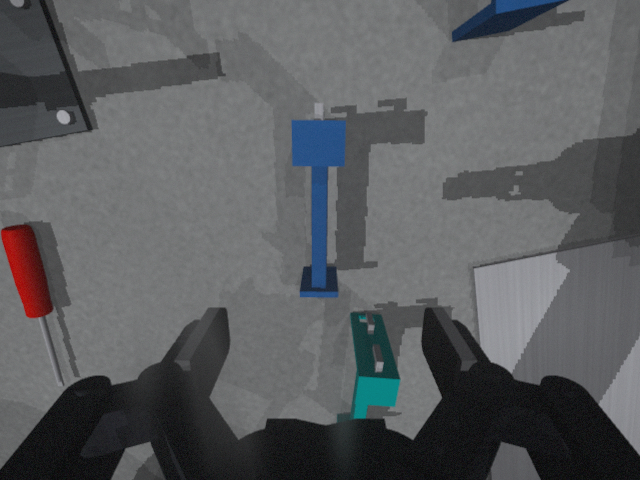

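Run:
```python
from h import *
import pickle
gs,gt=pickle.load(open("v0.pkl","rb")); g=pickle.load(open("w1.pkl","rb"))
w=(280,95,360,302); m=bluemask(g["image"])[w[1]:w[3],w[0]:w[2]]
def cost(p): return np.sum((render(g,p,4,w)-m)**2)
a=[.507,-.223,-.062]
r=minimize(cost,a,method="Nelder-Mead",options=dict(initial_simplex=[a,[a[0]+.01,a[1],a[2]],[a[0],a[1]+.01,a[2]],[a[0],a[1],a[2]+.06]],xatol=1e-5,fatol=.01))
print(r.x,r.fun,m.sum())
for p in [(435,324),(449,340)]: print("turq ledge",at_z(gt,p,.10))
for p in [(351,312),(399,376)]: print("turq w",at_z(g,p,.10))
inc([r.x[0]-.010,r.x[1]+.0006,.04],r.x[2])
```

```text
[ 0.50740494 -0.22044376 -0.07900384] 513.9176624375241 4671.0
turq ledge [ 0.37800191 -0.25215779  0.1       ]
turq ledge [ 0.33555158 -0.28737593  0.1       ]
turq w [ 0.43183438 -0.24226394  0.1       ]
turq w [ 0.36472451 -0.28194368  0.1       ]
t 1.6 pos [ 0.496  -0.2263  0.2203] yaw -0.0669 tilt 0.05 F [-0.67  0.76  0.06] op 0.0852
inc cm [ 0.114 -0.656 18.026] twist 0.69
```

Request:
{"name": "move_arm", "arguments": {"increments": [[0.1,-0.5,5,0.4,8.5],[0.1,-0.5,10,0.4,8.5],[0.1,-0.5,14,0.4,8.5],[0.1,-0.5,16,0.4,8.5],[0.1,-0.5,16,0.4,8.5]]}}

```text
t: 2.22
tool_pos: [0.4962, -0.2218, 0.0595]
tool_rot: [-3.138, 0.121, 0.004]
contact_force: [0.6, -0.2, 0.6]
opening: 0.0853
```

Run:
```python
from h import *
from station import get_image
inc([.4972,-.2212,.04],-.07)
g=get_image("wrist"); cv2.imwrite("pics/w2.png",g["image"][:,:,::-1])
```

```text
t 2.23 pos [ 0.4962 -0.2218  0.0595] yaw -0.0768 tilt 0.14 F [ 0.6  -0.24  0.63] op 0.0853
inc cm [ 0.103 -0.063  1.948] twist -0.39
```

View pics/w2.png

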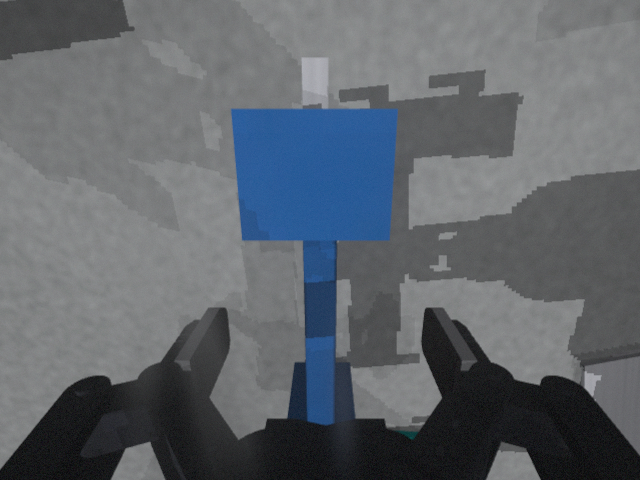

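The beam at column ~320 is centred between the fingers (228 and 425). I'll descend and close.

Request:
{"name": "move_arm", "arguments": {"increments": [[0.1,0,1.0,0,8.5],[0.1,0,1.9,0,8.5],[0.1,0,1.9,0,4],[0.1,0,1.9,0,1.2],[0.1,0,1.9,0,1.0]], "newtons": 80}}

```text
t: 2.9
tool_pos: [0.4985, -0.2214, 0.0419]
tool_rot: [3.139, -0.118, 0.001]
contact_force: [0.5, 0.3, -0.2]
opening: 0.0317
```

Request:
{"name": "move_arm", "arguments": {"increments": [[0,0,0,0,1.0],[0,0,0,0,0.8],[0,0,0,0,0.8]]}}

```text
t: 3.28
tool_pos: [0.4986, -0.2211, 0.0419]
tool_rot: [-3.139, 0.119, -0.001]
contact_force: [0.9, 2.1, 2.8]
opening: 0.0127
```

Run:
```python
from h import *
from station import get_image
inc([.4972,-.2212,.04],-.07)
for n in ("wrist","side"):
    g=get_image(n); cv2.imwrite(f"pics/{n}3.png",g["image"][:,:,::-1])
```

```text
t 3.27 pos [ 0.4986 -0.2211  0.0419] yaw -0.0756 tilt 0.04 F [0.86 2.08 2.84] op 0.0127
inc cm [-0.134  0.024  0.185] twist -0.32
```

View pics/wrist3.png

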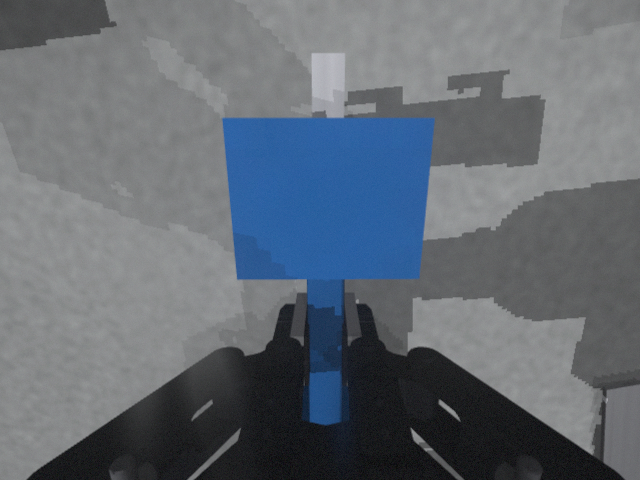

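Request:
{"name": "move_arm", "arguments": {"increments": [[0,0,-2,0,0.8],[0,0,-5,0,0.8],[0,0,-8,0,0.8],[0,0,-10.6,0,0.8],[0,0,-10.6,0,0.8]]}}

```text
t: 4.0
tool_pos: [0.4993, -0.2224, 0.1501]
tool_rot: [3.136, -0.119, 0.006]
contact_force: [-0.3, -0.2, -4.7]
opening: 0.0127
```

Run:
```python
from h import *
from station import get_image
inc([.487,.041,.1475],.10)
for n in ("wrist","side"):
    g=get_image(n); cv2.imwrite(f"pics/{n}4.png",g["image"][:,:,::-1])
im=cv2.imread("pics/side4.png"); cv2.imwrite("pics/side4c.png",cv2.resize(im[220:400,200:360],None,fx=3.3,fy=3.3))
```

```text
t 4.0 pos [ 0.4993 -0.2224  0.1501] yaw -0.0757 tilt 0.3 F [-0.35 -0.18 -4.66] op 0.0127
inc cm [ -3.216 -26.171   0.171] twist -10.06
```

View pics/side4c.png

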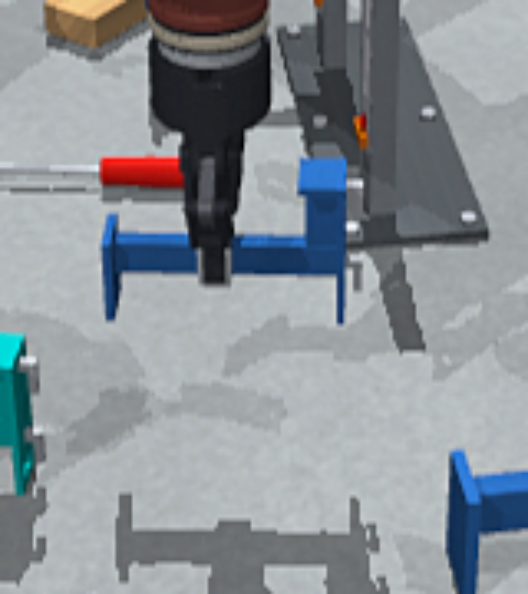

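The bracket is held level, with about 4.7 N of weight. Now I'll move it to the standoff.

Request:
{"name": "move_arm", "arguments": {"increments": [[-0.6,-3,0.1,-2,0.8],[-1.2,-7,0.1,-4,0.8],[-1.8,-12,0.1,-6,0.8],[-2.5,-17,0.1,-8,0.8],[-3.2,-21,0.1,-10,0.8]]}}

```text
t: 4.72
tool_pos: [0.4803, -0.0076, 0.144]
tool_rot: [-3.137, -0.158, 0.006]
contact_force: [0.7, 0.4, -4.2]
opening: 0.0128
```

Request:
{"name": "move_arm", "arguments": {"increments": [[0,0,0,0,0.8]]}}

```text
t: 4.85
tool_pos: [0.4802, -0.0071, 0.144]
tool_rot: [-3.136, -0.162, 0.007]
contact_force: [-0.3, -1.4, -5.2]
opening: 0.0131
```

Run:
```python
from h import *
inc([.487,.041,.1475],.10)
```

```text
t 4.85 pos [ 0.4802 -0.0071  0.144 ] yaw 0.1031 tilt 0.26 F [-0.31 -1.36 -5.24] op 0.0131
inc cm [ 1.167 -4.718 -0.351] twist 0.18
```

Request:
{"name": "move_arm", "arguments": {"increments": [[0.2,-1.6,-0.3,0,0.8],[0.4,-3.2,-0.3,0,0.8],[0.4,-4.7,-0.3,0,0.8],[0.4,-4.7,-0.3,0,0.8]]}}

```text
t: 5.35
tool_pos: [0.4814, 0.0386, 0.1493]
tool_rot: [-3.138, -0.158, 0.001]
contact_force: [-0.1, 0.3, -6.0]
opening: 0.013
```

Run:
```python
from h import *
from station import get_image
import pickle
inc([.487,.041,.1475],.10)
G={}
for n in ("wrist","side","top"):
    g=G[n]=get_image(n); cv2.imwrite(f"pics/{n}5.png",g["image"][:,:,::-1])
pickle.dump(G,open("v5.pkl","wb"))
im=cv2.imread("pics/top5.png"); cv2.imwrite("pics/top5c.png",cv2.resize(im[200:340,250:390],None,fx=4,fy=4,interpolation=2))
```

```text
t 5.35 pos [0.4814 0.0386 0.1493] yaw 0.1004 tilt 0.02 F [-0.13  0.26 -5.95] op 0.013
inc cm [ 0.586 -0.187  0.182] twist 0.02
```

View pics/wrist5.png

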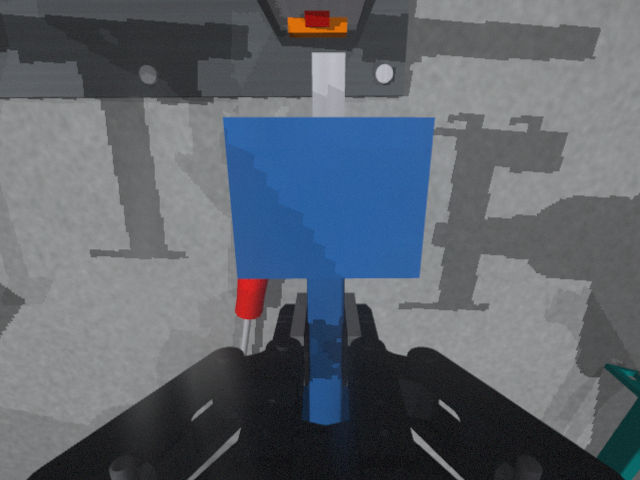

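View pics/top5c.png

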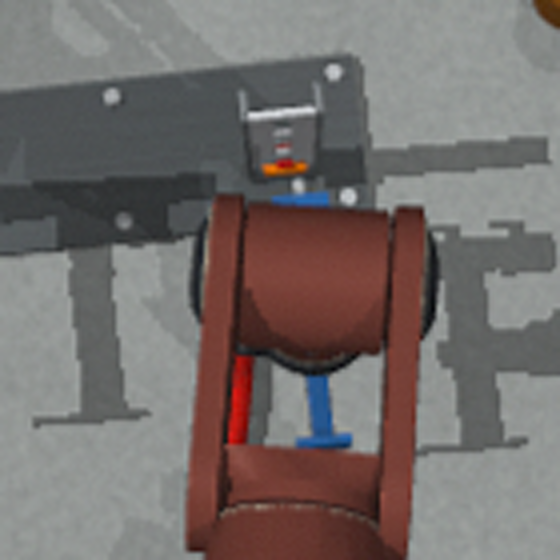

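Run:
```python
import cv2
im=cv2.imread("pics/wrist5.png"); cv2.imwrite("pics/w5c.png",cv2.resize(im[0:130,220:440],None,fx=3.6,fy=3.6,interpolation=2))
im=cv2.imread("pics/side5.png"); cv2.imwrite("pics/s5c.png",cv2.resize(im[160:320,220:380],None,fx=3.7,fy=3.7,interpolation=2))
```

```text
(no output)
```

View pics/w5c.png

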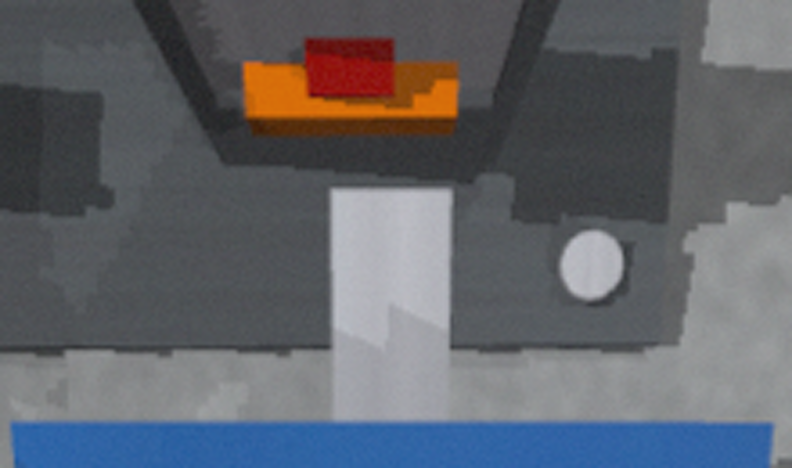

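View pics/s5c.png

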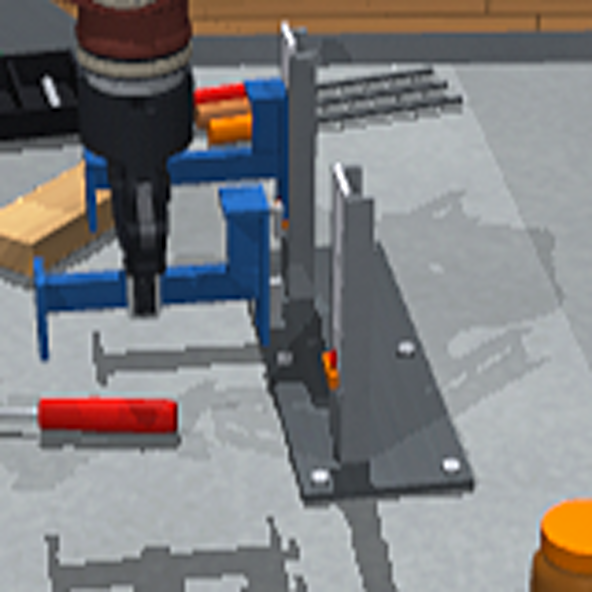

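Run:
```python
from h import *
import pickle
G=pickle.load(open("v5.pkl","rb")); g=G["wrist"]
T=lambda p:(220+(p[0]+.5)/3.6-.5,(p[1]+.5)/3.6-.5)
def pt_depth(p,d):
    c=np.linalg.inv(g["K"])@np.array([*p,1.])*d; return g["R"].T@(c-g["t"])
y=.10; ex=np.array([np.cos(y),np.sin(y),0]); ey=np.array([-np.sin(y),np.cos(y),0])
tcp=np.array([.4814,.0386,0]) 
def rel(X): return ((X-tcp)@ex).round(4),((X-tcp)@ey).round(4),X[2].round(4)
f=g["K"][0,0]
l,r=T((245,119)),T((459,121)); d=f*.03/(r[0]-l[0]); print("padfront",rel(pt_depth(l,d)),rel(pt_depth(r,d)))
for z in (.07,.08,.09): print("pad z",z,rel(at_z(g,l,z)),rel(at_z(g,r,z)))
l,r=T((245,62)),T((459,65));
for z in (.07,.08,.09): print("padback z",z,rel(at_z(g,l,z)),rel(at_z(g,r,z)))
l,r=T((332,188)),T((451,188)); d=f*.006/(r[0]-l[0]); print("tab end",rel(pt_depth(l,d)),rel(pt_depth(r,d)),[rel(at_z(g,q,.2063)) for q in(l,r)])
l,r=T((332,421)),T((447,421));print("tab root",[rel(at_z(g,q,.2063)) for q in(l,r)])
for q in [(225,118),(434,118),(237,278),(420,278)]: print("ledge",rel(at_z(g,q,.2133)))
# top camera pad and plate
gt=G["top"]
```

```text
padfront (np.float64(0.1264), np.float64(0.0189), np.float64(0.079)) (np.float64(0.1261), np.float64(-0.0111), np.float64(0.0791))
pad z 0.07 (np.float64(0.1284), np.float64(0.0197), np.float64(0.07)) (np.float64(0.1281), np.float64(-0.0117), np.float64(0.07))
pad z 0.08 (np.float64(0.1261), np.float64(0.0188), np.float64(0.08)) (np.float64(0.1259), np.float64(-0.0111), np.float64(0.08))
pad z 0.09 (np.float64(0.1239), np.float64(0.0178), np.float64(0.09)) (np.float64(0.1237), np.float64(-0.0105), np.float64(0.09))
padback z 0.07 (np.float64(0.1356), np.float64(0.0195), np.float64(0.07)) (np.float64(0.1352), np.float64(-0.0115), np.float64(0.07))
padback z 0.08 (np.float64(0.133), np.float64(0.0185), np.float64(0.08)) (np.float64(0.1327), np.float64(-0.011), np.float64(0.08))
padback z 0.09 (np.float64(0.1304), np.float64(0.0176), np.float64(0.09)) (np.float64(0.1301), np.float64(-0.0104), np.float64(0.09))
tab end (np.float64(0.0951), np.float64(0.0024), np.float64(0.2063)) (np.float64(0.0951), np.float64(-0.0036), np.float64(0.2063)) [(np.float64(0.0951), np.float64(0.0024), np.float64(0.2063)), (np.float64(0.0951), np.float64(-0.0036), np.float64(0.2063))]
tab root [(np.float64(0.0841), np.float64(0.0025), np.float64(0.2063)), (np.float64(0.0841), np.float64(-0.0036), np.float64(0.2063))]
ledge (np.float64(0.0837), np.float64(0.0172), np.float64(0.2133))
ledge (np.float64(0.0837), np.float64(-0.0189), np.float64(0.2133))
ledge (np.float64(0.0534), np.float64(0.0177), np.float64(0.2133))
ledge (np.float64(0.0534), np.float64(-0.0192), np.float64(0.2133))
```

Run:
```python
import cv2
im=cv2.imread("pics/top5.png"); cv2.imwrite("pics/t5c.png",cv2.resize(im[210:265,290:350],None,fx=11,fy=11,interpolation=2))
```

```text
(no output)
```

View pics/t5c.png

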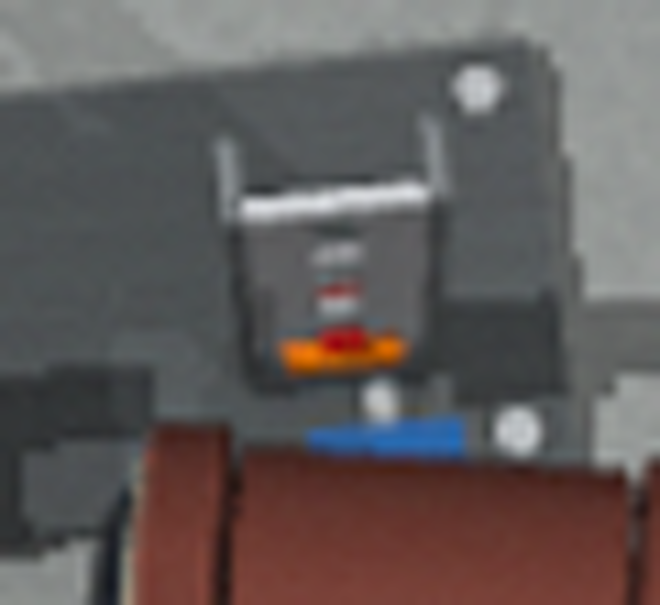

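Run:
```python
from h import *
import pickle
G=pickle.load(open("v5.pkl","rb")); g=G["top"]
T=lambda p:(290+(p[0]+.5)/11-.5,210+(p[1]+.5)/11-.5)
y=.10; ex=np.array([np.cos(y),np.sin(y),0]); ey=np.array([-np.sin(y),np.cos(y),0])
tcp=np.array([.4814,.0386,0])
def rel(X): return ((X-tcp)@ex).round(4),((X-tcp)@ey).round(4),X[2].round(4)
for n,p,z in [("plL",(240,208),.22),("plR",(428,190),.22),("tab",(381,402),.205),("ledgeL",(307,430),.2133),("ledgeR",(468,420),.2133),("padfrL",(292,371),.08),("padfrR",(408,357),.08),("catch",(345,340),.088)]:
    print(n,rel(at_z(g,T(p),z)))
```

```text
plL (np.float64(0.1374), np.float64(0.0233), np.float64(0.22))
plR (np.float64(0.137), np.float64(-0.0205), np.float64(0.22))
tab (np.float64(0.0912), np.float64(-0.0045), np.float64(0.205))
ledgeL (np.float64(0.0849), np.float64(0.0133), np.float64(0.2133))
ledgeR (np.float64(0.0833), np.float64(-0.0239), np.float64(0.2133))
padfrL (np.float64(0.1258), np.float64(0.0145), np.float64(0.08))
padfrR (np.float64(0.1262), np.float64(-0.0152), np.float64(0.08))
catch (np.float64(0.1307), np.float64(0.0004), np.float64(0.088))
```

Request:
{"name": "move_arm", "arguments": {"increments": [[0,-0.25,0.1,0,0.8],[0.7,-0.5,0.1,0,0.8],[1.7,-0.5,0.1,0,0.8],[2.8,-0.5,0.1,0,0.8],[2.8,-0.5,0.1,0,0.8]]}}

```text
t: 6.12
tool_pos: [0.5099, 0.0454, 0.1487]
tool_rot: [3.138, 0.156, 0.0]
contact_force: [-0.5, -0.4, -4.7]
opening: 0.0128
```

Run:
```python
from h import *
from station import get_image
import pickle
inc([.487,.041,.1475],.10)
G={}
for n in ("wrist","side","top"):
    g=G[n]=get_image(n)
pickle.dump(G,open("v6.pkl","wb"))
c=lambda n,x0,y0,x1,y1,f:cv2.resize(G[n]["image"][y0:y1,x0:x1,::-1],None,fx=f,fy=f,interpolation=2)
cv2.imwrite("pics/w6.png",G["wrist"]["image"][:,:,::-1])
cv2.imwrite("pics/t6c.png",c("top",290,210,350,265,11))
cv2.imwrite("pics/s6c.png",c("side",270,195,350,275,7))
```

```text
t 6.12 pos [0.5099 0.0454 0.1487] yaw 0.0991 tilt 0.01 F [-0.54 -0.41 -4.73] op 0.0128
inc cm [-2.325  0.213  0.117] twist -0.05
```

View pics/w6.png

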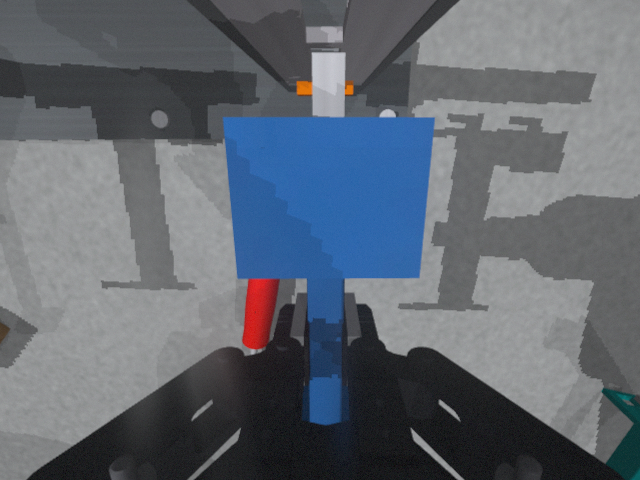

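View pics/t6c.png

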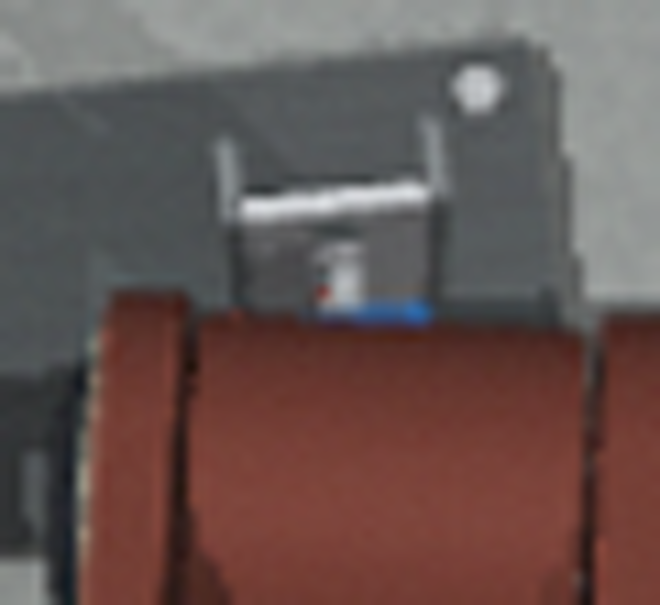

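View pics/s6c.png

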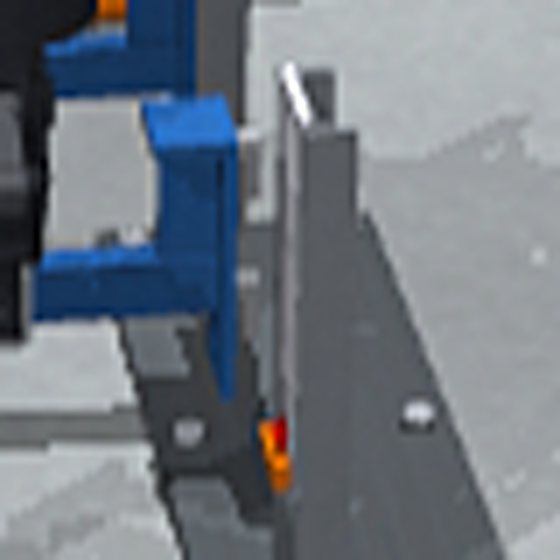

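Run:
```python
import cv2
im=cv2.imread("pics/w6.png"); cv2.imwrite("pics/w6c.png",cv2.resize(im[0:125,245:405],None,fx=4.8,fy=4.8,interpolation=2))
```

```text
(no output)
```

View pics/w6c.png

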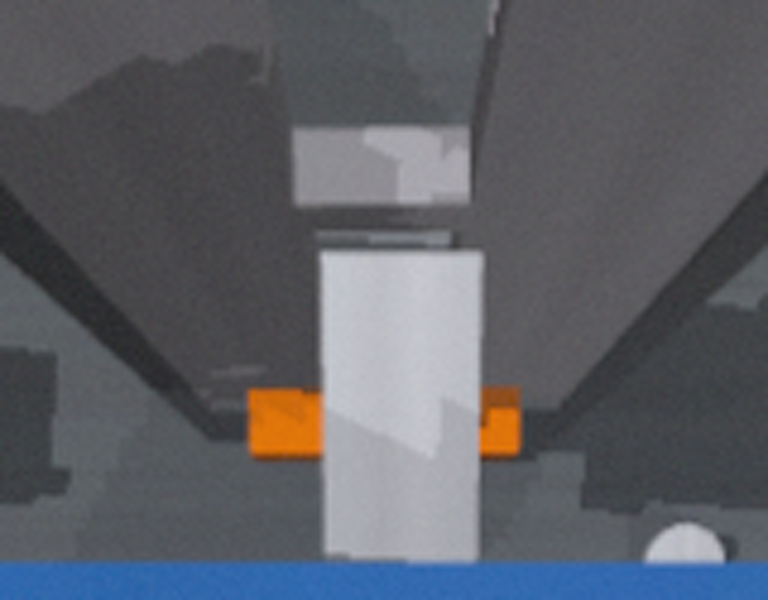

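```bash
cat > m.py <<'E'
from h import *
import pickle,sys
def run(g,tcp,x0,f,items,y=.10):
    T=lambda p:(x0+(p[0]+.5)/f-.5,(p[1]+.5)/f-.5)
    ex=np.array([np.cos(y),np.sin(y),0]); ey=np.array([-np.sin(y),np.cos(y),0])
    rel=lambda X: (((X-tcp)@ex).round(4),((X-tcp)@ey).round(4),X[2].round(4))
    for n,l,r,w in items:
        l,r=T(l),T(r); d=g["K"][0,0]*w/np.hypot(r[0]-l[0],r[1]-l[1])
        P=[g["R"].T@(np.linalg.inv(g["K"])@np.array([*q,1.])*d-g["t"]) for q in (l,r)]
        print(n,rel(P[0]),rel(P[1]),"mid",rel((P[0]+P[1])/2))
E
python3 - <<'E'
from m import *
g=pickle.load(open("v6.pkl","rb"))["wrist"]
run(g,np.array([.5099,.0454,0]),245,4.8,[("slot front",(294,206),(470,206),.0105),("slot back",(293,127),(469,127),.0105),("tab end",(321,251),(482,251),.006),("pad fr",(249,458),(520,458),.03),("pad bk",(249,389),(520,389),.03)])
E
```

```text
slot front (np.float64(0.1049), np.float64(0.0054), np.float64(0.1645)) (np.float64(0.1049), np.float64(-0.0051), np.float64(0.1645)) mid (np.float64(0.1049), np.float64(0.0001), np.float64(0.1645))
slot back (np.float64(0.1094), np.float64(0.0054), np.float64(0.163)) (np.float64(0.1094), np.float64(-0.0051), np.float64(0.163)) mid (np.float64(0.1094), np.float64(0.0002), np.float64(0.163))
tab end (np.float64(0.095), np.float64(0.0023), np.float64(0.2067)) (np.float64(0.095), np.float64(-0.0037), np.float64(0.2067)) mid (np.float64(0.095), np.float64(-0.0007), np.float64(0.2067))
pad fr (np.float64(0.0975), np.float64(0.0151), np.float64(0.0787)) (np.float64(0.0975), np.float64(-0.0149), np.float64(0.0787)) mid (np.float64(0.0975), np.float64(0.0001), np.float64(0.0787))
pad bk (np.float64(0.1047), np.float64(0.0151), np.float64(0.0762)) (np.float64(0.1047), np.float64(-0.0149), np.float64(0.0762)) mid (np.float64(0.1047), np.float64(0.0001), np.float64(0.0762))
```

Request:
{"name": "move_arm", "arguments": {"increments": [[0.3,-0.08,0.3,0,0.8],[0.8,-0.08,0.3,0,0.8],[1.4,-0.08,0.3,0,0.8],[1.9,-0.08,0.3,0,0.8],[1.9,-0.08,0.3,0,0.8]]}}

```text
t: 6.9
tool_pos: [0.5282, 0.0481, 0.1456]
tool_rot: [3.138, 0.156, 0.0]
contact_force: [-0.5, 0.5, -4.7]
opening: 0.0126
```

```bash
cat > look.py <<'E'
from h import *
from station import get_image
import pickle,sys
k=sys.argv[1]
inc([.487,.041,.1475],.10)
G={n:get_image(n) for n in ("wrist","side")}
pickle.dump(G,open(f"v{k}.pkl","wb"))
c=lambda n,x0,y0,x1,y1,f:cv2.resize(G[n]["image"][y0:y1,x0:x1,::-1],None,fx=f,fy=f,interpolation=2)
a=c("wrist",245,0,405,125,3.5); b=c("side",270,195,335,275,5.4688)
b=cv2.resize(b,(int(b.shape[1]*a.shape[0]/b.shape[0]),a.shape[0])) if a.shape[0]>b.shape[0] else b[:a.shape[0]]
a=cv2.resize(a,(440,344)); b=cv2.resize(c("side",270,195,350,275,4.3),(344,344))
cv2.imwrite(f"pics/l{k}.png",np.hstack([a,b]))
E
python3 look.py 7
```

```text
t 6.9 pos [0.5282 0.0481 0.1456] yaw 0.0991 tilt 0.01 F [-0.53  0.45 -4.7 ] op 0.0126
inc cm [-4.17   0.301 -0.186] twist -0.05
```

View pics/l7.png

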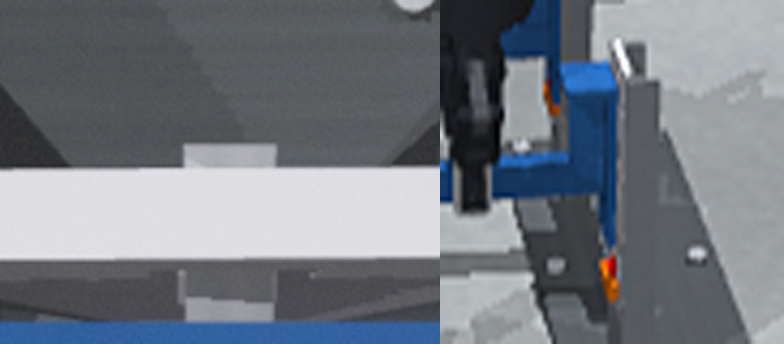

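Request:
{"name": "move_arm", "arguments": {"increments": [[0.1,0,0,0,0.8],[0.2,0,0,0,0.8],[0.2,0,0,0,0.8]]}}

```text
t: 7.38
tool_pos: [0.5298, 0.0483, 0.1456]
tool_rot: [3.138, 0.155, 0.0]
contact_force: [-0.2, -1.0, -5.0]
opening: 0.0128
```

Request:
{"name": "move_arm", "arguments": {"increments": [[0.05,0,0,0,0.8],[0.05,0,0,0,0.8]]}}

```text
t: 7.62
tool_pos: [0.5302, 0.0483, 0.1455]
tool_rot: [-3.138, -0.155, 0.0]
contact_force: [-0.0, -0.7, -5.1]
opening: 0.0124
```

Request:
{"name": "move_arm", "arguments": {"increments": [[0.05,0,0,0,0.8],[0.05,0,0,0,0.8]]}}

```text
t: 7.88
tool_pos: [0.5307, 0.0484, 0.1455]
tool_rot: [-3.138, -0.156, -0.0]
contact_force: [-0.0, -0.3, -5.6]
opening: 0.0128
```

Request:
{"name": "move_arm", "arguments": {"increments": [[0.05,0,0,0,0.8],[0.05,0,0,0,0.8]]}}

```text
t: 8.12
tool_pos: [0.5312, 0.0485, 0.1454]
tool_rot: [3.138, 0.156, -0.0]
contact_force: [0.6, -0.7, -6.3]
opening: 0.013
```

```bash
python3 look.py 8
```

```text
t 8.12 pos [0.5312 0.0485 0.1454] yaw 0.099 tilt 0.01 F [ 0.59 -0.7  -6.31] op 0.013
inc cm [-4.469  0.307 -0.204] twist -0.05
```

View pics/l8.png

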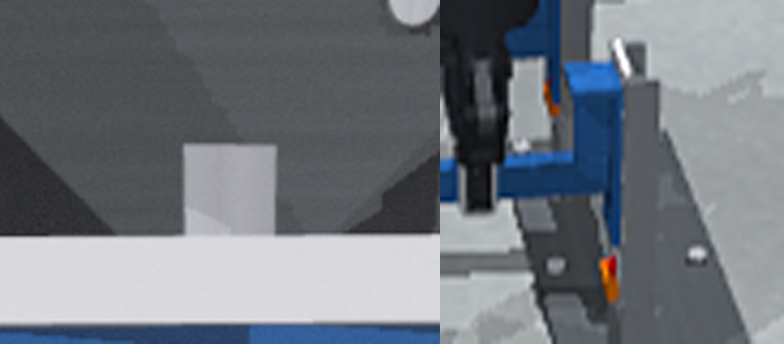

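Run:
```python
from m import *
g=pickle.load(open("v8.pkl","rb"))["wrist"]
tcp=np.array([.5312,.0485,0]);y=.1;ex=np.array([np.cos(y),np.sin(y),0])
for n,r in [("tab",144),("rear",235),("front",324)]:
    print(n,[ (z,((at_z(g,(245+229/2.75,r/2.75),z)-tcp)@ex).round(4)) for z in (.2027,.210,.215,.218,.22,.2225)])
```

```text
tab [(0.2027, np.float64(0.095)), (0.21, np.float64(0.0937)), (0.215, np.float64(0.0928)), (0.218, np.float64(0.0923)), (0.22, np.float64(0.092)), (0.2225, np.float64(0.0915))]
rear [(0.2027, np.float64(0.0895)), (0.21, np.float64(0.0888)), (0.215, np.float64(0.0883)), (0.218, np.float64(0.088)), (0.22, np.float64(0.0878)), (0.2225, np.float64(0.0876))]
front [(0.2027, np.float64(0.0839)), (0.21, np.float64(0.0838)), (0.215, np.float64(0.0837)), (0.218, np.float64(0.0836)), (0.22, np.float64(0.0836)), (0.2225, np.float64(0.0835))]
```

Request:
{"name": "move_arm", "arguments": {"increments": [[0,0,0.3,0,0.8],[0,0,0.6,0,0.8],[0,0,0.9,0,0.8],[0,0,1.1,0,0.8],[0,0,1.1,0,0.8]]}}

```text
t: 8.85
tool_pos: [0.5311, 0.0484, 0.1342]
tool_rot: [-3.138, -0.155, 0.001]
contact_force: [-0.7, 1.0, -4.5]
opening: 0.0128
```

Request:
{"name": "move_arm", "arguments": {"increments": [[0,0,0.1,0,0.8],[0,0,0.1,0,0.8]]}}

```text
t: 9.1
tool_pos: [0.5312, 0.0485, 0.1334]
tool_rot: [3.138, 0.155, -0.0]
contact_force: [-1.0, 0.0, -5.2]
opening: 0.0128
```

Request:
{"name": "move_arm", "arguments": {"increments": [[0,0,0.1,0,0.8],[0,0,0.1,0,0.8]]}}

```text
t: 9.35
tool_pos: [0.5312, 0.0485, 0.1324]
tool_rot: [3.138, 0.155, -0.0]
contact_force: [-0.7, -0.1, -5.4]
opening: 0.0123
```

Request:
{"name": "move_arm", "arguments": {"increments": [[0,0,0.1,0,0.8],[0,0,0.1,0,0.8]]}}

```text
t: 9.6
tool_pos: [0.5312, 0.0484, 0.1314]
tool_rot: [3.138, 0.155, -0.0]
contact_force: [-1.4, -0.4, -5.9]
opening: 0.0131
```

Request:
{"name": "move_arm", "arguments": {"increments": [[0,0,0.1,0,0.8],[0,0,0.1,0,0.8]]}}

```text
t: 9.85
tool_pos: [0.5312, 0.0484, 0.1303]
tool_rot: [-3.138, -0.155, 0.0]
contact_force: [-1.4, 0.0, -5.1]
opening: 0.0127
```

Request:
{"name": "move_arm", "arguments": {"increments": [[0,0,0.1,0,0.8],[0,0,0.1,0,0.8]]}}

```text
t: 10.1
tool_pos: [0.5312, 0.0485, 0.1294]
tool_rot: [-3.138, -0.155, 0.0]
contact_force: [-0.9, -0.4, -4.2]
opening: 0.0126
```

Request:
{"name": "move_arm", "arguments": {"increments": [[0,0,0.1,0,0.8],[0,0,0.1,0,0.8]]}}

```text
t: 10.35
tool_pos: [0.5312, 0.0484, 0.1284]
tool_rot: [-3.138, -0.155, 0.0]
contact_force: [-0.7, 0.5, -4.7]
opening: 0.0125
```

Request:
{"name": "move_arm", "arguments": {"increments": [[0,0,0.05,0,0.8],[0,0,0.05,0,0.8]]}}

```text
t: 10.6
tool_pos: [0.5312, 0.0485, 0.128]
tool_rot: [-3.138, -0.156, 0.0]
contact_force: [-2.7, -0.3, -4.8]
opening: 0.0125
```

Request:
{"name": "move_arm", "arguments": {"increments": [[0,0,0.05,0,0.8],[0,0,0.05,0,0.8]]}}

```text
t: 10.85
tool_pos: [0.5312, 0.0485, 0.1274]
tool_rot: [-3.138, -0.155, 0.0]
contact_force: [-2.1, -0.5, -4.5]
opening: 0.0128
```

```bash
python3 look.py 9
```

```text
t 10.85 pos [0.5312 0.0485 0.1274] yaw 0.099 tilt 0.01 F [-2.08 -0.51 -4.46] op 0.0128
inc cm [-4.47   0.305 -2.008] twist -0.06
```

View pics/l9.png

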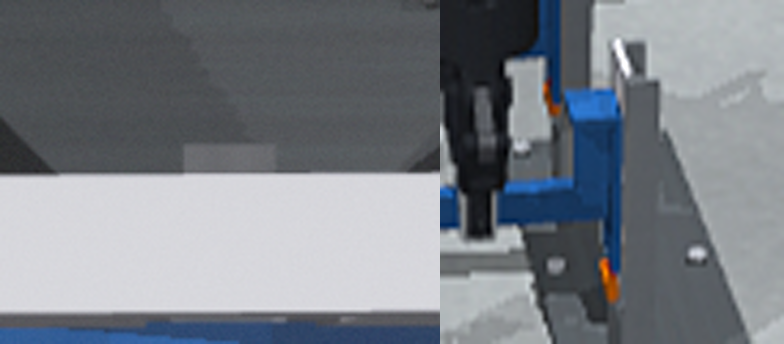

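Request:
{"name": "move_arm", "arguments": {"increments": [[0,0,0.05,0,0.8],[0,0,0.05,0,0.8]]}}

```text
t: 11.2
tool_pos: [0.5312, 0.0484, 0.127]
tool_rot: [-3.138, -0.155, 0.0]
contact_force: [-1.4, 0.5, -4.3]
opening: 0.013
```

Request:
{"name": "move_arm", "arguments": {"increments": [[0,0,0.05,0,0.8],[0,0,0.05,0,0.8]]}}

```text
t: 11.45
tool_pos: [0.5312, 0.0484, 0.1266]
tool_rot: [3.138, 0.156, -0.0]
contact_force: [-2.9, 0.1, -3.5]
opening: 0.0132
```

Request:
{"name": "move_arm", "arguments": {"increments": [[0,0,0.05,0,0.8],[0,0,0.05,0,0.8]]}}

```text
t: 11.7
tool_pos: [0.5312, 0.0484, 0.1262]
tool_rot: [3.138, 0.156, -0.0]
contact_force: [-3.9, -0.2, -0.8]
opening: 0.0127
```

Request:
{"name": "move_arm", "arguments": {"increments": [[0,0,0.02,0,0.8],[0,0,0.02,0,2],[0,0,0.02,0,3],[0,0,0.02,0,4],[0,0,0.02,0,5]]}}

```text
t: 12.32
tool_pos: [0.5316, 0.0485, 0.1261]
tool_rot: [3.138, 0.155, 0.001]
contact_force: [0.2, -0.9, 0.7]
opening: 0.0498
```

```bash
python3 look.py 10
```

```text
t 12.32 pos [0.5316 0.0485 0.1261] yaw 0.099 tilt 0.05 F [ 0.19 -0.91  0.71] op 0.0498
inc cm [-4.508  0.301 -2.146] twist -0.06
```

View pics/l10.png

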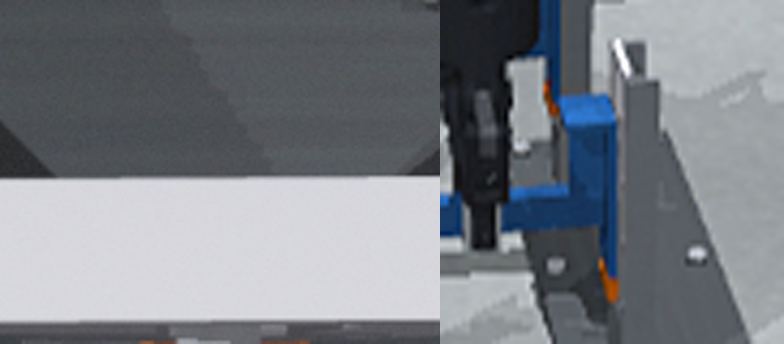

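Request:
{"name": "move_arm", "arguments": {"increments": [[0,0,-1,0,6],[0,0,-4,0,6],[0,0,-8,0,6],[0,0,-12,0,6],[0,0,-12,0,6]]}}

```text
t: 13.05
tool_pos: [0.5336, 0.0484, 0.2514]
tool_rot: [3.137, 0.156, 0.015]
contact_force: [-0.5, 0.8, 0.8]
opening: 0.0597
```

```bash
python3 look.py 11
python3 - <<'E'
from h import *
import pickle
G=pickle.load(open("v11.pkl","rb"))
a=G["wrist"]["image"][:,:,::-1]
b=cv2.resize(G["side"]["image"][175:295,235:355,::-1],(480,480),interpolation=2)
cv2.imwrite("pics/a11.png",a); cv2.imwrite("pics/b11.png",b)
E
```

```text
t 13.05 pos [0.5336 0.0484 0.2514] yaw 0.0991 tilt 0.54 F [-0.47  0.84  0.84] op 0.0597
inc cm [-4.802  0.259 10.351] twist -0.05
```

View pics/a11.png

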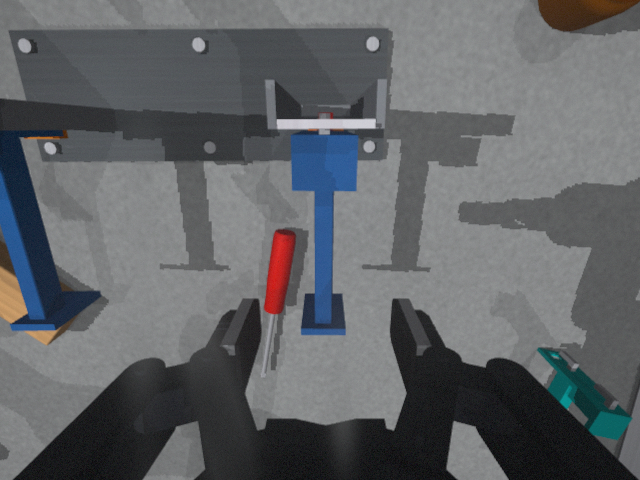

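View pics/b11.png

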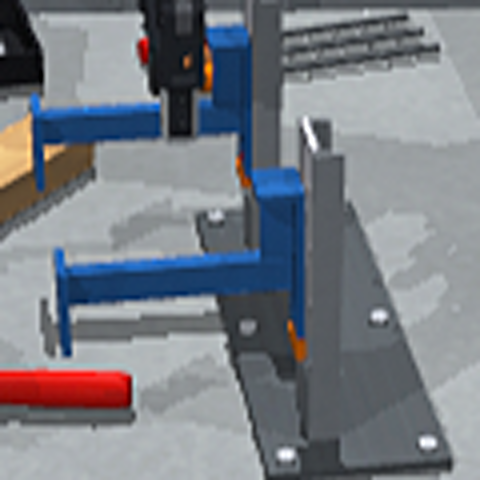

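Run:
```python
from h import *
inc([.5984,.0546,.235],.10)
```

```text
t 13.15 pos [0.5314 0.0485 0.2466] yaw 0.099 tilt 0.08 F [-0.8  -0.62  0.11] op 0.0599
inc cm [6.726 0.05  1.167] twist -0.06
```

Request:
{"name": "move_arm", "arguments": {"increments": [[2,0.05,0,0,3],[4.5,0.05,0,0,0],[6.7,0.05,0,0,0],[6.7,0.05,0.6,0,0],[6.7,0.05,1.2,0,0]], "newtons": 60}}

```text
t: 13.78
tool_pos: [0.5968, 0.0546, 0.2319]
tool_rot: [-3.138, -0.156, 0.005]
contact_force: [0.1, -0.9, -0.3]
opening: -0.0002
```

Request:
{"name": "move_arm", "arguments": {"increments": [[0,0,0,0,0],[0,0,0,0,0]]}}

```text
t: 14.02
tool_pos: [0.5975, 0.0546, 0.2337]
tool_rot: [-3.138, -0.155, 0.0]
contact_force: [-0.3, -0.3, 0.0]
opening: -0.0002
```

```bash
python3 look.py 12
python3 - <<'E'
from h import *
import pickle
G=pickle.load(open("v12.pkl","rb"))
a=G["wrist"]["image"][:,:,::-1]
b=cv2.resize(G["side"]["image"][155:275,255:375,::-1],(480,480),interpolation=2)
cv2.imwrite("pics/a12.png",a); cv2.imwrite("pics/b12.png",b)
E
```

```text
t 14.03 pos [0.5975 0.0546 0.2337] yaw 0.099 tilt 0.01 F [-0.34 -0.31  0.01] op -0.0002
inc cm [-11.125   0.259   8.626] twist -0.06
```

View pics/a12.png

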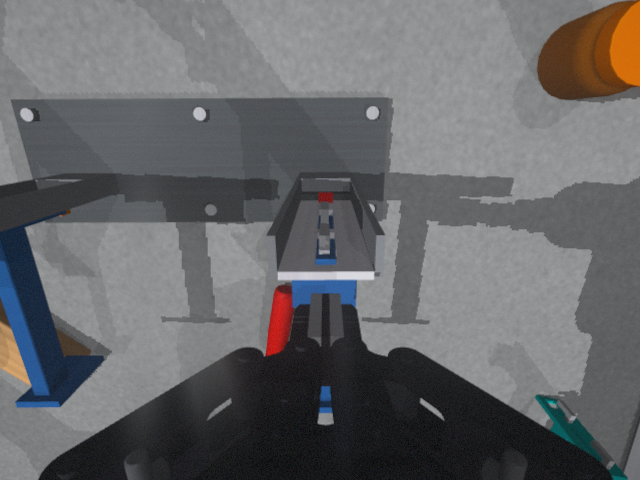

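View pics/b12.png

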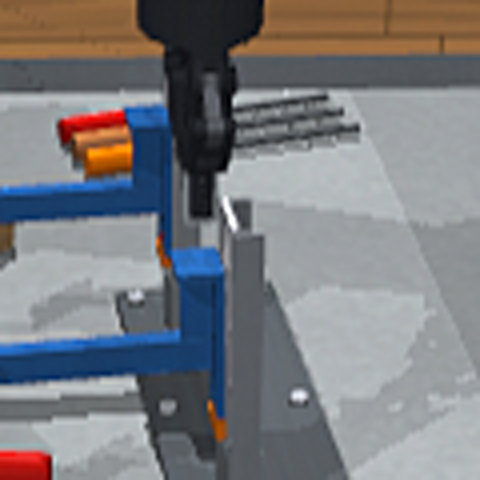

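Request:
{"name": "move_arm", "arguments": {"increments": [[0,0,0.7,0,0],[0,0,1.4,0,0],[0,0,2.0,0,0],[0,0,2.2,0,0],[0,0,2.2,0,0]]}}

```text
t: 14.75
tool_pos: [0.5979, 0.0546, 0.2115]
tool_rot: [-3.138, -0.155, 0.001]
contact_force: [-0.2, -0.1, -0.1]
opening: 0.0
```

Request:
{"name": "move_arm", "arguments": {"increments": [[0,0,0.1,0,0],[0,0,0.2,0,0],[0,0,0.2,0,0]]}}

```text
t: 15.12
tool_pos: [0.598, 0.0546, 0.2098]
tool_rot: [3.138, 0.156, 0.0]
contact_force: [-0.3, -0.7, -0.3]
opening: -0.0003
```

Request:
{"name": "move_arm", "arguments": {"increments": [[0,0,0.1,0,0],[0,0,0.1,0,0]]}}

```text
t: 15.38
tool_pos: [0.5979, 0.0546, 0.2087]
tool_rot: [3.138, 0.155, -0.0]
contact_force: [0.4, -0.4, -0.4]
opening: -0.0006
```

Request:
{"name": "move_arm", "arguments": {"increments": [[0,0,0.05,0,0],[0,0,0.1,0,0],[0,0,0.1,0,0]]}}

```text
t: 15.75
tool_pos: [0.5979, 0.0546, 0.2077]
tool_rot: [3.138, 0.156, -0.0]
contact_force: [-0.4, -0.0, 0.2]
opening: 0.0001
```

Request:
{"name": "move_arm", "arguments": {"increments": [[0,0,0.05,0,0],[0,0,0.1,0,0],[0,0,0.1,0,0]]}}

```text
t: 16.12
tool_pos: [0.5979, 0.0546, 0.2067]
tool_rot: [3.138, 0.155, -0.0]
contact_force: [0.7, -1.1, 0.8]
opening: 0.0
```

Request:
{"name": "move_arm", "arguments": {"increments": [[0,0,0.05,0,0],[0,0,0.05,0,0]]}}

```text
t: 16.38
tool_pos: [0.5979, 0.0546, 0.2062]
tool_rot: [-3.138, -0.156, 0.0]
contact_force: [0.5, -0.1, 0.3]
opening: 0.0001
```

Request:
{"name": "move_arm", "arguments": {"increments": [[0,0,0.05,0,0],[0,0,0.05,0,0]]}}

```text
t: 16.62
tool_pos: [0.5979, 0.0546, 0.2057]
tool_rot: [-3.138, -0.156, 0.0]
contact_force: [-0.3, -0.1, 0.7]
opening: -0.0
```

Request:
{"name": "move_arm", "arguments": {"increments": [[0,0,0.05,0,0],[0,0,0.05,0,0]]}}

```text
t: 16.88
tool_pos: [0.5979, 0.0546, 0.2052]
tool_rot: [-3.138, -0.155, 0.0]
contact_force: [0.4, -0.8, -0.4]
opening: 0.0002
```

Request:
{"name": "move_arm", "arguments": {"increments": [[0,0,0.05,0,0],[0,0,0.05,0,0]]}}

```text
t: 17.12
tool_pos: [0.598, 0.0546, 0.2049]
tool_rot: [3.138, 0.155, 0.0]
contact_force: [-0.2, -1.0, -0.6]
opening: 0.0001
```

Request:
{"name": "move_arm", "arguments": {"increments": [[0,0,0.05,0,0],[0,0,0.05,0,0]]}}

```text
t: 17.38
tool_pos: [0.5981, 0.0546, 0.2047]
tool_rot: [3.138, 0.155, 0.001]
contact_force: [0.1, -0.1, 1.6]
opening: 0.0005
```

Request:
{"name": "move_arm", "arguments": {"increments": [[0,0,0.05,0,0],[0,0,0.05,0,0]]}}

```text
t: 17.62
tool_pos: [0.5983, 0.0546, 0.2046]
tool_rot: [3.138, 0.155, 0.002]
contact_force: [-1.1, 0.6, 4.3]
opening: -0.0
```

Request:
{"name": "move_arm", "arguments": {"increments": [[0,0,0.05,0,0],[0,0,0.05,0,0]]}}

```text
t: 17.88
tool_pos: [0.5983, 0.0546, 0.2043]
tool_rot: [3.138, 0.155, 0.002]
contact_force: [-1.6, -0.0, 5.9]
opening: -0.0001
```

Request:
{"name": "move_arm", "arguments": {"increments": [[0,0,0.05,0,0],[0,0,0.05,0,0]]}}

```text
t: 18.12
tool_pos: [0.5984, 0.0546, 0.2039]
tool_rot: [3.138, 0.156, 0.002]
contact_force: [-1.7, 0.1, 5.8]
opening: 0.0002
```

Request:
{"name": "move_arm", "arguments": {"increments": [[0,0,0.03,0,0],[0,0,0.06,0,0],[0,0,0.1,0,0],[0,0,0.1,0,0]]}}

```text
t: 18.62
tool_pos: [0.5984, 0.0546, 0.2031]
tool_rot: [3.138, 0.156, 0.003]
contact_force: [-1.2, -0.2, 6.3]
opening: -0.0001
```

Request:
{"name": "move_arm", "arguments": {"increments": [[0,0,0.03,0,0],[0,0,0.06,0,0],[0,0,0.1,0,0],[0,0,0.1,0,0]]}}

```text
t: 19.12
tool_pos: [0.5985, 0.0545, 0.2022]
tool_rot: [3.138, 0.155, 0.003]
contact_force: [-0.2, -0.5, 7.2]
opening: 0.0
```

Request:
{"name": "move_arm", "arguments": {"increments": [[0,0,0.03,0,0],[0,0,0.06,0,0],[0,0,0.1,0,0],[0,0,0.1,0,0]]}}

```text
t: 19.62
tool_pos: [0.5988, 0.0545, 0.2021]
tool_rot: [3.137, 0.155, 0.004]
contact_force: [-2.3, 0.1, 9.5]
opening: 0.0001
```

Request:
{"name": "move_arm", "arguments": {"increments": [[0,0,0.03,0,0],[0,0,0.05,0,0],[0,0,0.05,0,0]]}}

```text
t: 20.0
tool_pos: [0.5989, 0.0545, 0.202]
tool_rot: [3.137, 0.156, 0.005]
contact_force: [-3.4, 0.0, 11.4]
opening: -0.0002
```

```bash
python3 look.py 13
python3 - <<'E'
from h import *
import pickle
G=pickle.load(open("v13.pkl","rb"))
a=cv2.resize(G["wrist"]["image"][150:330,230:420,::-1],None,fx=2,fy=2,interpolation=2)
b=cv2.resize(G["side"]["image"][185:275,260:350,::-1],None,fx=4,fy=4,interpolation=2)
cv2.imwrite("pics/a13.png",np.hstack([a[:360],b]))
E
```

```text
t 20.0 pos [0.5989 0.0545 0.202 ] yaw 0.0991 tilt 0.17 F [-3.38  0.02 11.37] op -0.0002
inc cm [-11.284   0.238   5.418] twist -0.05
```

View pics/a13.png

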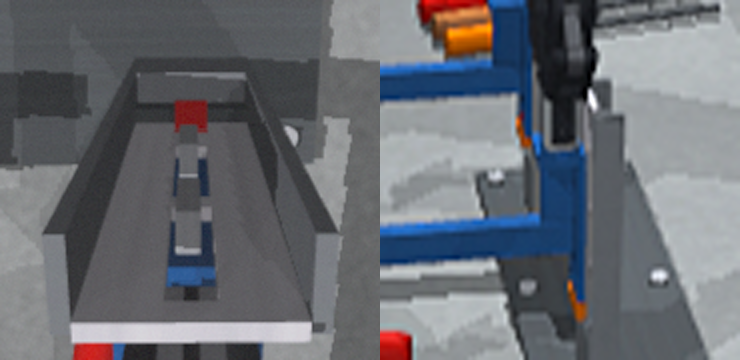

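Request:
{"name": "move_arm", "arguments": {"increments": [[0,0,0.03,0,0],[0,0,0.05,0,0],[0,0,0.05,0,0]]}}

```text
t: 20.48
tool_pos: [0.599, 0.0545, 0.2019]
tool_rot: [3.137, 0.156, 0.005]
contact_force: [-3.6, -0.2, 12.7]
opening: -0.0002
```

Request:
{"name": "move_arm", "arguments": {"increments": [[0,0,0.03,0,0],[0,0,0.03,0,0],[0,0,0.03,0,0]]}}

```text
t: 20.85
tool_pos: [0.5991, 0.0545, 0.2019]
tool_rot: [3.137, 0.156, 0.006]
contact_force: [-3.1, 0.6, 13.3]
opening: 0.0001
```

Request:
{"name": "move_arm", "arguments": {"increments": [[0,0,0.03,0,0],[0,0,0.03,0,0],[0,0,0.03,0,0]]}}

```text
t: 21.22
tool_pos: [0.5992, 0.0545, 0.2019]
tool_rot: [3.137, 0.156, 0.006]
contact_force: [-4.0, -0.4, 13.7]
opening: 0.0001
```

Request:
{"name": "move_arm", "arguments": {"increments": [[-0.06,0,0,0,0],[-0.12,0,0,0,0],[-0.12,0,0,0,0]]}}

```text
t: 21.6
tool_pos: [0.5983, 0.0544, 0.2018]
tool_rot: [3.137, 0.156, 0.008]
contact_force: [-1.5, 0.1, 11.2]
opening: 0.0003
```

Request:
{"name": "move_arm", "arguments": {"increments": [[0,0,0.03,0,0],[0,0,0.03,0,0],[0,0,0.03,0,0]]}}

```text
t: 21.98
tool_pos: [0.5984, 0.0544, 0.2018]
tool_rot: [3.137, 0.156, 0.008]
contact_force: [-3.0, 0.9, 13.8]
opening: -0.0002
```

```bash
python3 look.py 14
python3 - <<'E'
from h import *
import pickle
G=pickle.load(open("v14.pkl","rb")); g9=pickle.load(open("v12.pkl","rb"))
a=cv2.resize(G["wrist"]["image"][150:330,230:420,::-1],None,fx=2,fy=2,interpolation=2)
b=cv2.resize(G["side"]["image"][195:275,285:335,::-1],None,fx=7,fy=7,interpolation=2)
c=cv2.resize(g9["side"]["image"][195:275,285:335,::-1],None,fx=7,fy=7,interpolation=2)
cv2.imwrite("pics/a14.png",np.hstack([c,b]))
cv2.imwrite("pics/a14w.png",cv2.resize(G["wrist"]["image"][170:330,250:400,::-1],None,fx=4,fy=3.7,interpolation=2))
E
```

```text
t 21.98 pos [0.5984 0.0544 0.2018] yaw 0.0991 tilt 0.31 F [-3.01  0.86 13.77] op -0.0002
inc cm [-11.25    0.232   5.372] twist -0.05
```

View pics/a14.png

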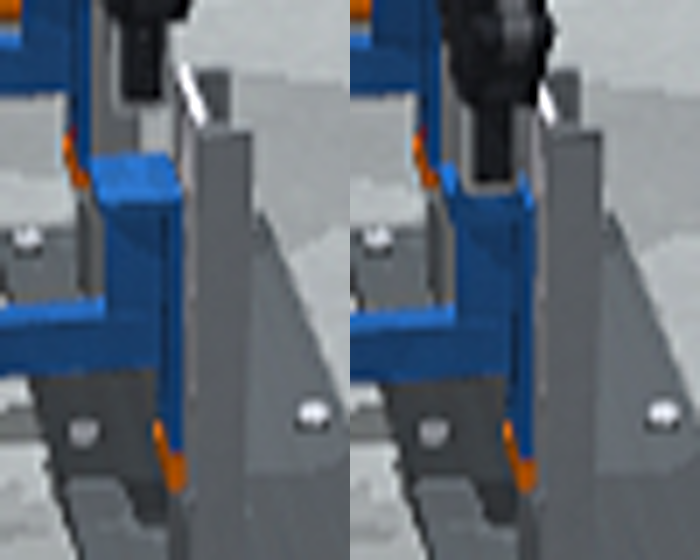

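View pics/a14w.png

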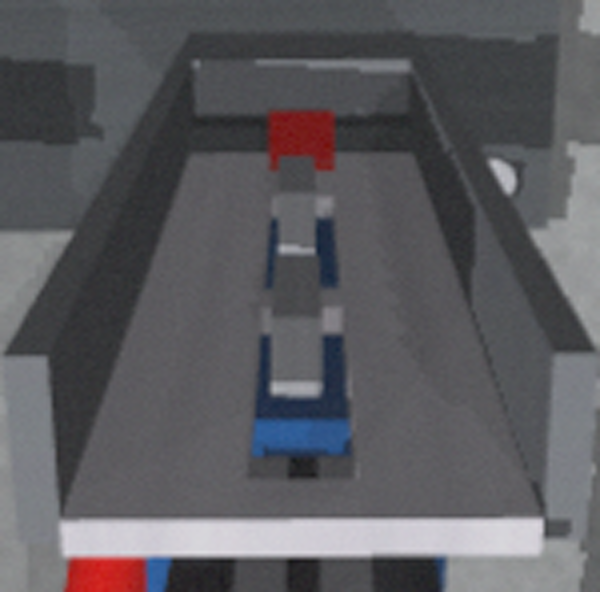

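Request:
{"name": "move_arm", "arguments": {"increments": [[0,0,0.03,0,0],[0,0,0.03,0,0],[0,0,0.03,0,0]]}}

```text
t: 22.45
tool_pos: [0.5985, 0.0544, 0.2018]
tool_rot: [3.137, 0.156, 0.009]
contact_force: [-3.1, 0.3, 14.7]
opening: 0.0001
```

Request:
{"name": "move_arm", "arguments": {"increments": [[0,0,0.03,0,0],[0,0,0.03,0,0],[0,0,0.03,0,0]]}}

```text
t: 22.82
tool_pos: [0.5986, 0.0544, 0.2018]
tool_rot: [3.137, 0.156, 0.009]
contact_force: [-3.0, 0.1, 15.3]
opening: -0.0001
```

Request:
{"name": "move_arm", "arguments": {"increments": [[0,0,0.03,0,0],[0,0,0.03,0,0],[0,0,0.03,0,0]]}}

```text
t: 23.2
tool_pos: [0.5987, 0.0544, 0.2017]
tool_rot: [3.137, 0.155, 0.01]
contact_force: [-3.2, -1.1, 17.0]
opening: 0.0001
```

Request:
{"name": "move_arm", "arguments": {"increments": [[0,0,-0.3,0,0],[0,0,-0.8,0,0],[0,0,-0.8,0,0]]}}

```text
t: 23.58
tool_pos: [0.5965, 0.0545, 0.2044]
tool_rot: [-3.138, -0.155, 0.001]
contact_force: [0.2, -0.4, -0.1]
opening: 0.0002
```

```bash
python3 look.py 15
python3 - <<'E'
from h import *
import pickle
G=pickle.load(open("v15.pkl","rb"))
b=cv2.resize(G["side"]["image"][195:275,285:335,::-1],None,fx=7,fy=7,interpolation=2)
w=cv2.resize(G["wrist"]["image"][170:330,250:400,::-1],(450,560),interpolation=2)
cv2.imwrite("pics/a15.png",np.hstack([w,b]))
E
```

```text
t 23.57 pos [0.5965 0.0545 0.2044] yaw 0.099 tilt 0.05 F [ 0.2  -0.42 -0.13] op 0.0002
inc cm [-11.022   0.257   5.7  ] twist -0.06
```

View pics/a15.png

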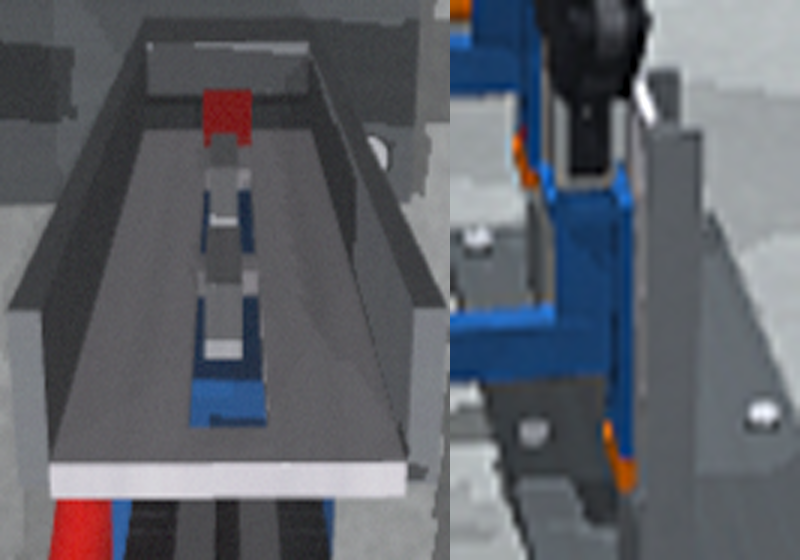

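Run:
```python
from h import *
import pickle
g=pickle.load(open("v15.pkl","rb"))["side"]
y=.1;ex=np.array([np.cos(y),np.sin(y),0]);ey=np.array([-np.sin(y),np.cos(y),0])
tcp=np.array([.5965,.0545,.2044])
print("plate gap",.6168-tcp@ex)
def sol(uv,lat):
    o,d=ray(g,uv); s=(lat-(o-tcp)@ey)/(d@ey); X=o+s*d; return ((X-tcp)@ex).round(4),X[2].round(4)
c=lambda p:(285+(p[0]-450)/7,195+p[1]/7)
for n,p in [("knuckle R",(645,35)),("knuckle low",(595,98)),("knuckleL",(540,20)),("tip",(588,175)),("finger R",(610,150)),("finger L",(570,150)),("plate top",(632,85)),("plate top near",(655,122)),("ledge near-R",(632,195)),("ledge near-L",(550,195)),("plate low",(630,455))]:
    print(n,[(l,sol(c(p),l)) for l in (0,-.0205,-.03)])
```

```text
plate gap 0.017839094204405437
knuckle R [(0, (np.float64(0.0215), np.float64(0.2412))), (-0.0205, (np.float64(0.0179), np.float64(0.2512))), (-0.03, (np.float64(0.0162), np.float64(0.2558)))]
knuckle low [(0, (np.float64(0.0039), np.float64(0.2175))), (-0.0205, (np.float64(0.0005), np.float64(0.2279))), (-0.03, (np.float64(-0.0011), np.float64(0.2327)))]
knuckleL [(0, (np.float64(-0.016), np.float64(0.2494))), (-0.0205, (np.float64(-0.0191), np.float64(0.2593))), (-0.03, (np.float64(-0.0205), np.float64(0.2639)))]
tip [(0, (np.float64(0.0017), np.float64(0.1868))), (-0.0205, (np.float64(-0.0017), np.float64(0.1976))), (-0.03, (np.float64(-0.0032), np.float64(0.2027)))]
finger R [(0, (np.float64(0.0095), np.float64(0.1963))), (-0.0205, (np.float64(0.0061), np.float64(0.207))), (-0.03, (np.float64(0.0045), np.float64(0.212)))]
finger L [(0, (np.float64(-0.005), np.float64(0.1973))), (-0.0205, (np.float64(-0.0082), np.float64(0.208))), (-0.03, (np.float64(-0.0097), np.float64(0.213)))]
plate top [(0, (np.float64(0.0171), np.float64(0.2218))), (-0.0205, (np.float64(0.0136), np.float64(0.2321))), (-0.03, (np.float64(0.0119), np.float64(0.2369)))]
plate top near [(0, (np.float64(0.0257), np.float64(0.2065))), (-0.0205, (np.float64(0.022), np.float64(0.217))), (-0.03, (np.float64(0.0203), np.float64(0.2219)))]
ledge near-R [(0, (np.float64(0.0178), np.float64(0.1775))), (-0.0205, (np.float64(0.0142), np.float64(0.1885))), (-0.03, (np.float64(0.0126), np.float64(0.1936)))]
ledge near-L [(0, (np.float64(-0.0121), np.float64(0.1796))), (-0.0205, (np.float64(-0.0152), np.float64(0.1906))), (-0.03, (np.float64(-0.0167), np.float64(0.1957)))]
plate low [(0, (np.float64(0.0187), np.float64(0.0677))), (-0.0205, (np.float64(0.0151), np.float64(0.0803))), (-0.03, (np.float64(0.0135), np.float64(0.0861)))]
```

Run:
```python
from h import *
import pickle
for k in ("14","15"):
    g=pickle.load(open(f"v{k}.pkl","rb"))["wrist"]
    im=cv2.resize(g["image"][175:300,285:365,::-1],None,fx=6,fy=6,interpolation=2)
    if k=="14": a=im
cv2.imwrite("pics/z14.png",a[:600]); cv2.imwrite("pics/z15.png",im[:600])
```

```text
(no output)
```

View pics/z14.png

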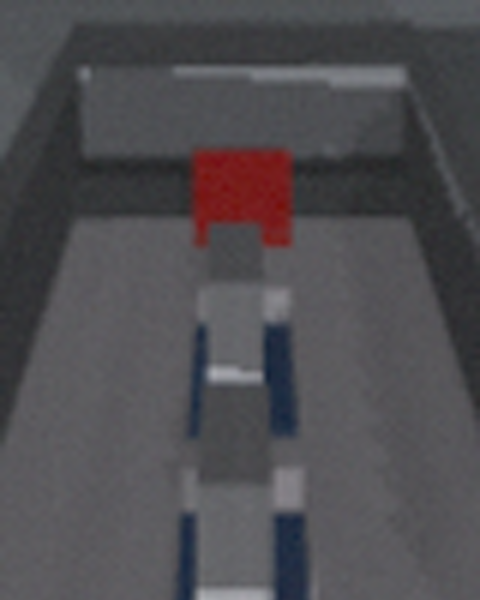

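View pics/z15.png

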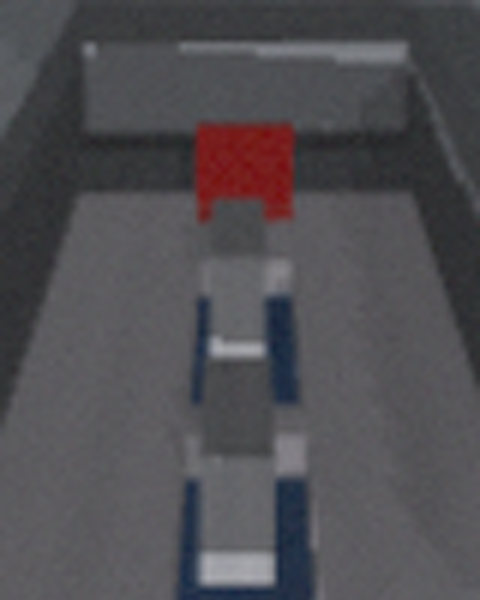

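Run:
```python
from h import *
import pickle
y=.1;ex=np.array([np.cos(y),np.sin(y),0])
def zat(g,col,row,xp):
    o,d=ray(g,(285+(col+.5)/6-.5,175+(row+.5)/6-.5)); s=(xp-o@ex)/(d@ex); return (o+s*d)[2].round(4)
F=.6168
for k,L in (("14",[("slotlo front",280,323,F),("slotlo rear",280,288,F+.004),("slotup front",290,513,F),("slotup rear",290,467,F+.004),("hooklo top",236,368,F+.0105),("hooklo bot",236,225,F+.0105),("hookup top",234,590,F+.0105),("hookup bot",234,388,F+.0105),("catch rear top?",240,150,F+.02)]),
            ("15",[("slotlo front",280,295,F),("slotlo rear",280,260,F+.004),("slotup front",290,478,F),("slotup rear",290,433,F+.004),("hooklo top",236,341,F+.0105),("hooklo bot",236,200,F+.0105),("hookup top",234,551,F+.0105),("hookup bot",234,361,F+.0105)])):
    g=pickle.load(open(f"v{k}.pkl","rb"))["wrist"]
    for n,c,r,x in L: print(k,n,zat(g,c,r,x))
```

```text
14 slotlo front 0.1052
14 slotlo rear 0.1047
14 slotup front 0.1634
14 slotup rear 0.1627
14 hooklo top 0.1549
14 hooklo bot 0.1013
14 hookup top 0.2035
14 hookup bot 0.1605
14 catch rear top? 0.1053
15 slotlo front 0.1051
15 slotlo rear 0.1045
15 slotup front 0.1632
15 slotup rear 0.1626
15 hooklo top 0.1564
15 hooklo bot 0.1023
15 hookup top 0.2039
15 hookup bot 0.1622
```

Run:
```python
from h import *
import pickle
y=.1;ex=np.array([np.cos(y),np.sin(y),0])
def zat(g,col,row,xp):
    o,d=ray(g,(285+(col+.5)/6-.5,175+(row+.5)/6-.5)); s=(xp-o@ex)/(d@ex); return (o+s*d)[2].round(4)
F=.6168
for k,L in (("14",[("lo top",284),("lo bot",224),("up top",482),("up bot",387)]),("15",[("lo top",258),("lo bot",199),("up top",454),("up bot",361)])):
    g=pickle.load(open(f"v{k}.pkl","rb"))["wrist"]
    for n,r in L: print(k,n,[zat(g,236,r,F+x) for x in (.009,.010,.011)])
```

```text
14 lo top [np.float64(0.1212), np.float64(0.1248), np.float64(0.1284)]
14 lo bot [np.float64(0.0947), np.float64(0.0988), np.float64(0.1029)]
14 up top [np.float64(0.1794), np.float64(0.182), np.float64(0.1846)]
14 up bot [np.float64(0.1557), np.float64(0.1587), np.float64(0.1618)]
15 lo top [np.float64(0.1223), np.float64(0.126), np.float64(0.1297)]
15 lo bot [np.float64(0.0955), np.float64(0.0997), np.float64(0.1039)]
15 up top [np.float64(0.1812), np.float64(0.1839), np.float64(0.1866)]
15 up bot [np.float64(0.1576), np.float64(0.1607), np.float64(0.1638)]
```

Run:
```python
from h import *
import pickle
y=.1;ex=np.array([np.cos(y),np.sin(y),0]);F=.6168
for k in ("11","12","13","14","15"):
    g=pickle.load(open(f"v{k}.pkl","rb"))["wrist"]
    h=cv2.cvtColor(g["image"],cv2.COLOR_RGB2HSV)
    m=((h[:,:,0]<6)|(h[:,:,0]>174))&(h[:,:,1]>150)&(h[:,:,2]>60)
    q=m.copy(); q[:, :300]=0; q[:,360:]=0; q[:80]=0; q[260:]=0
    ys,xs=np.where(q)
    if len(ys)==0: print(k,"none");continue
    r0,r1=ys.min(),ys.max()
    P=lambda r,z:(at_z(g,(xs.mean(),r),z)@ex-F).round(4)
    print(k,"rows",r0,r1,"cols",xs.min(),xs.max(),"rear x at z=.0855/.0905",P(r0-.5,.0855),P(r0-.5,.0905), "pixel size",P(r0-.5,.0855)-P(r0+.5,.0855))
```

```text
11 rows 113 117 cols 331 332 rear x at z=.0855/.0905 0.0122 0.012 pixel size 0.0008000000000000004
12 rows 192 201 cols 319 332 rear x at z=.0855/.0905 0.0142 0.0152 pixel size 0.0008000000000000004
13 rows 201 215 cols 317 333 rear x at z=.0855/.0905 0.0154 0.0164 pixel size 0.000700000000000001
14 rows 200 215 cols 317 333 rear x at z=.0855/.0905 0.016 0.017 pixel size 0.0008000000000000004
15 rows 196 210 cols 318 333 rear x at z=.0855/.0905 0.0157 0.0167 pixel size 0.0006999999999999992
```

Request:
{"name": "move_arm", "arguments": {"increments": [[-0.04,0,0.1,0,0],[-0.08,0,0.2,0,0],[-0.12,0,0.3,0,0],[-0.12,0,0.3,0,0]]}}

```text
t: 24.18
tool_pos: [0.5956, 0.0543, 0.2021]
tool_rot: [3.138, 0.155, 0.0]
contact_force: [-0.7, 1.0, 0.9]
opening: 0.0003
```

Request:
{"name": "move_arm", "arguments": {"increments": [[-0.05,0,0.1,0,0],[-0.08,0,0.15,0,0],[-0.08,0,0.15,0,0]]}}

```text
t: 24.55
tool_pos: [0.5955, 0.0543, 0.202]
tool_rot: [3.138, 0.155, 0.004]
contact_force: [0.2, 0.6, 4.4]
opening: 0.0
```

Request:
{"name": "move_arm", "arguments": {"increments": [[-0.06,0,0.1,0,0],[-0.1,0,0.2,0,0],[-0.1,0,0.2,0,0]]}}

```text
t: 24.92
tool_pos: [0.5954, 0.0541, 0.2018]
tool_rot: [3.137, 0.156, 0.008]
contact_force: [0.2, 0.3, 9.7]
opening: 0.0002
```

Request:
{"name": "move_arm", "arguments": {"increments": [[-0.04,0,0.08,0,0],[-0.07,0,0.15,0,0],[-0.07,0,0.15,0,0]]}}

```text
t: 25.3
tool_pos: [0.5953, 0.0541, 0.2017]
tool_rot: [3.137, 0.156, 0.011]
contact_force: [-2.4, 0.2, 13.1]
opening: -0.0002
```

Request:
{"name": "move_arm", "arguments": {"increments": [[-0.02,0,0.05,0,0],[-0.04,0,0.08,0,0],[-0.04,0,0.08,0,0]]}}

```text
t: 25.68
tool_pos: [0.5952, 0.0541, 0.2016]
tool_rot: [3.137, 0.156, 0.013]
contact_force: [-1.6, 0.1, 15.2]
opening: 0.0001
```

Request:
{"name": "move_arm", "arguments": {"increments": [[0,0.2,0,0,0],[0,-0.2,0,0,0],[0,0.2,0,0,0],[0,-0.2,0,0,0],[0,0,0,0,0]]}}

```text
t: 26.3
tool_pos: [0.5952, 0.0541, 0.2015]
tool_rot: [3.137, 0.156, 0.013]
contact_force: [-2.2, 0.7, 14.6]
opening: -0.0001
```

```bash
python3 look.py 16
python3 - <<'E'
from h import *
import pickle
G=pickle.load(open("v16.pkl","rb"))
b=cv2.resize(G["side"]["image"][195:275,255:335,::-1],None,fx=7,fy=7,interpolation=2)
w=cv2.resize(G["wrist"]["image"][175:335,285:365,::-1],None,fx=3.5,fy=3.5,interpolation=2)
cv2.imwrite("pics/a16.png",np.hstack([w,b]))
E
```

```text
t 26.3 pos [0.5952 0.0541 0.2015] yaw 0.0994 tilt 0.47 F [-2.19  0.71 14.65] op -0.0001
inc cm [-10.943   0.228   5.31 ] twist -0.04
```

View pics/a16.png

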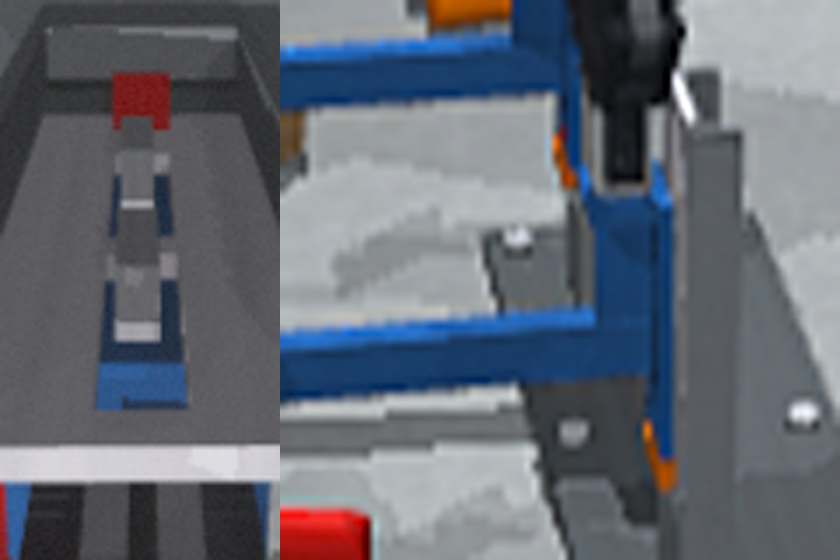

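Request:
{"name": "move_arm", "arguments": {"increments": [[0,0,-0.15,0,0],[0.2,0,-0.15,0,0],[0.4,0,-0.15,0,0],[0.4,0,-0.15,0,0]]}}

```text
t: 26.9
tool_pos: [0.5978, 0.0544, 0.2019]
tool_rot: [3.137, 0.156, 0.005]
contact_force: [-5.4, 0.3, 13.8]
opening: -0.0002
```

Request:
{"name": "move_arm", "arguments": {"increments": [[0.2,0,0,0,0],[0.3,0,0,0,0],[0.3,0,0,0,0]]}}

```text
t: 27.28
tool_pos: [0.6001, 0.0545, 0.2022]
tool_rot: [3.137, 0.156, 0.002]
contact_force: [-7.7, -1.0, 16.6]
opening: 0.0001
```

```bash
cat > l2.py <<'E'
import sys,subprocess
k=sys.argv[1]
print(subprocess.run(["python3","look.py",k],capture_output=True,text=True).stdout)
from h import *
import pickle
G=pickle.load(open(f"v{k}.pkl","rb"))
b=cv2.resize(G["side"]["image"][195:275,255:335,::-1],None,fx=7,fy=7,interpolation=2)
w=cv2.resize(G["wrist"]["image"][175:335,285:365,::-1],None,fx=3.5,fy=3.5,interpolation=2)
cv2.imwrite(f"pics/a{k}.png",np.hstack([w,b]))
E
python3 l2.py 17
```

```text
t 27.27 pos [0.6001 0.0545 0.2022] yaw 0.0992 tilt 0.11 F [-7.67 -1.03 16.58] op 0.0001
inc cm [-11.398   0.213   5.449] twist -0.05
```

View pics/a17.png

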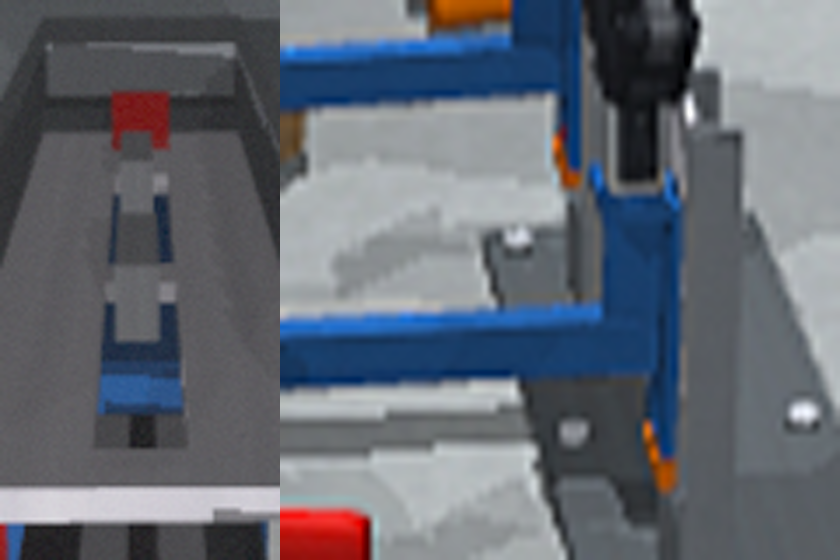

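The bracket had been leaning outward by about 0.05 rad. It is upright again now, so I'll press further.

Request:
{"name": "move_arm", "arguments": {"increments": [[0,0,0.05,0,0],[0,0,0.1,0,0],[0,0,0.1,0,0]]}}

```text
t: 27.75
tool_pos: [0.6003, 0.0545, 0.2019]
tool_rot: [3.137, 0.156, 0.004]
contact_force: [-9.1, -1.3, 18.9]
opening: -0.0002
```

Request:
{"name": "move_arm", "arguments": {"increments": [[-0.05,0,0.03,0,0],[-0.05,0,0.05,0,0],[-0.05,0,0.05,0,0]]}}

```text
t: 28.12
tool_pos: [0.6001, 0.0545, 0.2018]
tool_rot: [3.137, 0.156, 0.005]
contact_force: [-8.5, -1.1, 20.1]
opening: -0.0001
```

Request:
{"name": "move_arm", "arguments": {"increments": [[-0.1,0,0,0,0],[-0.2,0,0,0,0],[-0.2,0,0,0,0]]}}

```text
t: 28.5
tool_pos: [0.5986, 0.0543, 0.2018]
tool_rot: [3.137, 0.156, 0.008]
contact_force: [-6.6, 0.1, 19.0]
opening: 0.0002
```

Request:
{"name": "move_arm", "arguments": {"increments": [[-0.1,0,0,0,0],[-0.1,0,0,0,0]]}}

```text
t: 28.75
tool_pos: [0.5977, 0.0543, 0.2017]
tool_rot: [3.137, 0.156, 0.008]
contact_force: [-5.7, 0.8, 17.7]
opening: 0.0001
```

Request:
{"name": "move_arm", "arguments": {"increments": [[0,0,-0.8,0,0],[0,0,-3,0,0],[-4,0,-6,0,0],[-8,0,-6,0,0],[-10,0,-6,0,0]]}}

```text
t: 29.38
tool_pos: [0.4955, 0.0445, 0.2574]
tool_rot: [3.138, 0.156, 0.002]
contact_force: [-0.6, -0.1, -0.5]
opening: 0.0001
```

Request:
{"name": "move_arm", "arguments": {"increments": [[0,0,0,0,0],[0,0,0,0,0]]}}

```text
t: 29.62
tool_pos: [0.4972, 0.0445, 0.2566]
tool_rot: [-3.138, -0.155, -0.001]
contact_force: [0.0, 1.3, 0.4]
opening: -0.0002
```

Run:
```python
from h import *
from station import get_image
import pickle
inc([.5984,.0546,.235],.10)
G={n:get_image(n) for n in ("wrist","side","top")}
pickle.dump(G,open("v18.pkl","wb"))
cv2.imwrite("pics/w18.png",G["wrist"]["image"][:,:,::-1])
b=cv2.resize(G["side"]["image"][185:285,235:345,::-1],None,fx=6,fy=6,interpolation=2); cv2.imwrite("pics/s18.png",b)
b=cv2.resize(G["top"]["image"][205:305,280:370,::-1],None,fx=6,fy=6,interpolation=2); cv2.imwrite("pics/t18.png",b)
```

```text
t 29.62 pos [0.4972 0.0445 0.2566] yaw 0.099 tilt 0.05 F [0.03 1.31 0.42] op -0.0002
inc cm [ 1.0169e+01 -3.0000e-03  2.1720e+00] twist -0.06
```

View pics/w18.png

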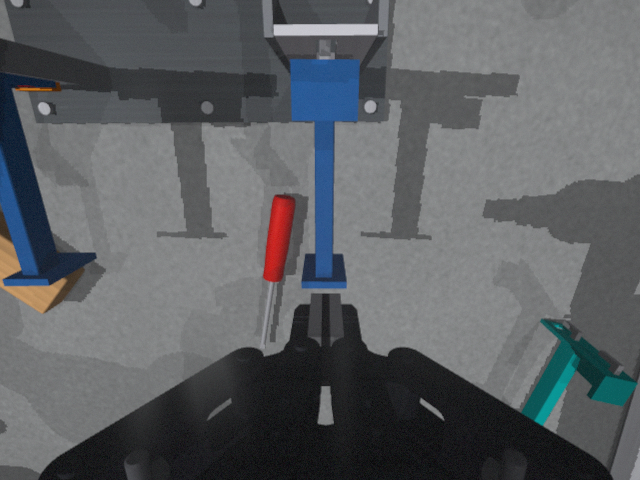

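View pics/s18.png

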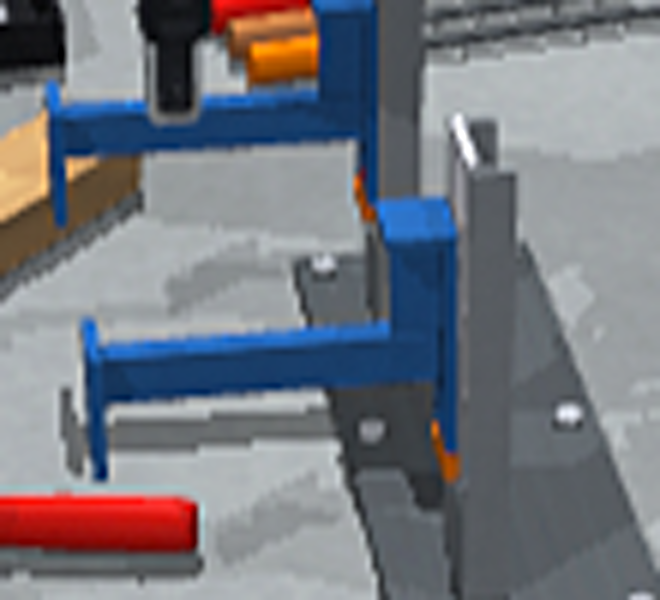

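```bash
cat > fit6.py <<'E'
from h import *
import pickle
Bx=boxes()
def rend(g,p,win,sh=(0,0),f=4):
    R=(Ro.from_euler("ZYX",[p[3],p[4],p[5]])).as_matrix() # yaw,pitch,roll
    x0,y0,x1,y1=win; m=np.zeros(((y1-y0)*f,(x1-x0)*f),np.uint8)
    off=np.array([.075,0,-.042])
    for b in Bx:
        q=proj(g,(b-off)@R.T+np.array(p[:3]))+np.array(sh)
        h=cv2.convexHull((((q-[x0,y0]+.5)*f-.5)).astype(np.float32))
        cv2.fillConvexPoly(m,np.round(h*16).astype(np.int32),255,shift=4)
    return cv2.resize(m,(x1-x0,y1-y0),interpolation=cv2.INTER_AREA)/255.
def fit(V,p0,ex=None):
    def cost(x):
        c=0
        for i,(g,w,m,v) in enumerate(V):
            sh=x[6+2*i:8+2*i]
            c+=np.sum(((rend(g,x[:6],w,sh)-m)*v)**2)+.5*np.sum(np.square(sh))*8
        return c
    x0=np.r_[p0,np.zeros(2*len(V))]; st=np.r_[[.004]*3,[.04]*3,[.8]*(2*len(V))]
    for _ in range(3):
        S=np.vstack([x0]+[x0+st*e for e in np.eye(len(x0))])
        r=minimize(cost,x0,method="Nelder-Mead",options=dict(initial_simplex=S,xatol=1e-5,fatol=.02,maxiter=2500,adaptive=True)); x0=r.x; st=st*.5
    return r
E
python3 - <<'E'
from fit6 import *
G=pickle.load(open("v18.pkl","rb"))
def view(n,w,ig=None):
    g=G[n]; m=bluemask(g["image"])[w[1]:w[3],w[0]:w[2]]; v=np.ones_like(m)
    if ig: v[ig[1]-w[1]:ig[3]-w[1],max(ig[0]-w[0],0):ig[2]-w[0]]=0
    return g,w,m,v
V=[view("side",(244,212,318,268),(244,212,297,234)),view("wrist",(285,50,375,292))]
r=fit(V,[.6155,.0545,.080,.1,0,0])
print(r.x.round(4),r.fun,[m.sum() for _,_,m,_ in V])
ex=np.array([np.cos(.1),np.sin(.1),0]); print("x rel face",r.x[:3]@ex-.6168)
E
```

```text
[ 0.6126  0.0568  0.0784  0.0929 -0.0076  0.0056 -0.0161  0.1743  0.0775
  0.3985] 860.7414165726691 [np.float64(963.0), np.float64(7473.0)]
x rel face -0.001540887834403093
```

Run:
```python
from h import *
inc([.6000,.0553,.215],.10)
```

```text
t 29.77 pos [0.4972 0.0445 0.2561] yaw 0.0991 tilt 0.02 F [-1.34 -1.12  0.75] op -0.0002
inc cm [10.336 -0.055  4.109] twist -0.05
```

Request:
{"name": "move_arm", "arguments": {"increments": [[4,-0.05,0,0,0],[8,-0.05,0,0,0],[10.3,-0.05,1,0,0],[10.3,-0.05,3,0,0],[10.3,-0.05,4,0,0]]}}

```text
t: 30.4
tool_pos: [0.5977, 0.0552, 0.2134]
tool_rot: [-3.137, -0.156, 0.007]
contact_force: [-0.7, 0.1, 0.1]
opening: 0.0001
```

Request:
{"name": "move_arm", "arguments": {"increments": [[0,0,0.5,0,0],[0,0,0.9,0,0],[0,0,0.9,0,0]]}}

```text
t: 30.78
tool_pos: [0.5989, 0.0551, 0.2074]
tool_rot: [3.138, 0.155, 0.001]
contact_force: [-0.4, -0.8, -0.3]
opening: 0.0002
```

Run:
```python
from h import *
inc([.6000,.0553,.2025],.10)
```

```text
t 30.77 pos [0.5989 0.0551 0.2074] yaw 0.0989 tilt 0.02 F [-0.38 -0.83 -0.25] op 0.0002
inc cm [ 0.113 -0.004  0.492] twist -0.06
```

Request:
{"name": "move_arm", "arguments": {"increments": [[0.1,0,0.2,0,0],[0.1,0,0.4,0,0],[0.1,0,0.5,0,0],[0.1,0,0.5,0,0]]}}

```text
t: 31.28
tool_pos: [0.6001, 0.0553, 0.2022]
tool_rot: [3.138, 0.156, 0.0]
contact_force: [-0.5, 0.2, -0.6]
opening: 0.0003
```

Request:
{"name": "move_arm", "arguments": {"increments": [[-0.05,0,0.1,0,0],[-0.1,0,0.2,0,0],[-0.1,0,0.2,0,0]]}}

```text
t: 31.65
tool_pos: [0.6, 0.0552, 0.202]
tool_rot: [3.138, 0.155, 0.005]
contact_force: [-0.2, -0.3, 5.7]
opening: -0.0002
```

Request:
{"name": "move_arm", "arguments": {"increments": [[-0.05,0,0.1,0,0],[-0.1,0,0.2,0,0],[-0.1,0,0.2,0,0]]}}

```text
t: 32.02
tool_pos: [0.5999, 0.0551, 0.2018]
tool_rot: [3.137, 0.156, 0.009]
contact_force: [-0.8, 0.4, 10.0]
opening: 0.0002
```

Request:
{"name": "move_arm", "arguments": {"increments": [[-0.05,0,0.1,0,0],[-0.09,0,0.18,0,0],[-0.09,0,0.18,0,0]]}}

```text
t: 32.4
tool_pos: [0.5998, 0.055, 0.2016]
tool_rot: [3.137, 0.156, 0.013]
contact_force: [-1.2, 0.5, 14.9]
opening: -0.0001
```

Request:
{"name": "move_arm", "arguments": {"increments": [[-0.04,0,0.08,0,0],[-0.07,0,0.12,0,0],[-0.07,0,0.12,0,0]]}}

```text
t: 32.78
tool_pos: [0.5996, 0.055, 0.2015]
tool_rot: [3.137, 0.156, 0.016]
contact_force: [-2.0, 0.7, 17.5]
opening: 0.0001
```

Request:
{"name": "move_arm", "arguments": {"increments": [[0,0.15,0,0,0],[0,-0.15,0,0,0],[0,0.15,0,0,0],[0,-0.15,0,0,0],[0,0,0,0,0]]}}

```text
t: 33.4
tool_pos: [0.5977, 0.0552, 0.197]
tool_rot: [-3.138, -0.156, -0.006]
contact_force: [0.6, 0.9, 7.3]
opening: 0.0
```

```bash
python3 l2.py 19
```

```text
t 33.4 pos [0.5977 0.0552 0.197 ] yaw 0.0993 tilt 0.23 F [0.58 0.89 7.33] op 0.0
inc cm [-11.181   0.316   4.91 ] twist -0.04
```

View pics/a19.png

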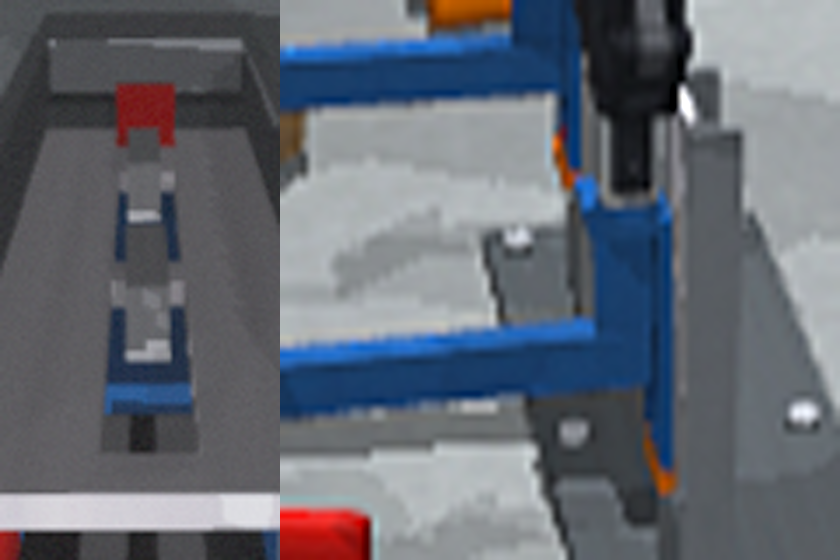

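Request:
{"name": "move_arm", "arguments": {"increments": [[-0.04,0,0.08,0,0],[-0.07,0,0.15,0,0],[-0.07,0,0.15,0,0]]}}

```text
t: 33.88
tool_pos: [0.5976, 0.0552, 0.1965]
tool_rot: [-3.137, -0.156, -0.009]
contact_force: [-0.2, 0.5, 9.7]
opening: 0.0001
```

Request:
{"name": "move_arm", "arguments": {"increments": [[-0.03,0,0.05,0,0],[-0.05,0,0.1,0,0],[-0.05,0,0.1,0,0]]}}

```text
t: 34.25
tool_pos: [0.5974, 0.0551, 0.1961]
tool_rot: [-3.138, -0.156, -0.01]
contact_force: [0.4, 0.9, 11.0]
opening: 0.0001
```

Request:
{"name": "move_arm", "arguments": {"increments": [[-0.03,0,0.05,0,0],[-0.05,0,0.1,0,0],[-0.05,0,0.1,0,0]]}}

```text
t: 34.62
tool_pos: [0.5973, 0.0551, 0.1956]
tool_rot: [-3.138, -0.156, -0.012]
contact_force: [1.3, 1.8, 11.8]
opening: 0.0001
```

Request:
{"name": "move_arm", "arguments": {"increments": [[-0.03,0,0.05,0,0],[-0.05,0,0.1,0,0],[-0.05,0,0.1,0,0]]}}

```text
t: 35.0
tool_pos: [0.5968, 0.055, 0.1946]
tool_rot: [-3.138, -0.156, -0.012]
contact_force: [1.6, 1.2, 12.1]
opening: 0.0001
```

Request:
{"name": "move_arm", "arguments": {"increments": [[0,0,0.05,0,0],[0,0,0.1,0,0],[0,0,0.1,0,0]]}}

```text
t: 35.38
tool_pos: [0.5971, 0.055, 0.1944]
tool_rot: [-3.138, -0.156, -0.014]
contact_force: [1.2, 1.6, 15.1]
opening: -0.0001
```

Request:
{"name": "move_arm", "arguments": {"increments": [[0,0,0.05,0,0],[0,0,0.08,0,0],[0,0,0.08,0,0]]}}

```text
t: 35.75
tool_pos: [0.5973, 0.055, 0.1939]
tool_rot: [3.138, 0.156, 0.014]
contact_force: [0.3, 0.8, 15.9]
opening: 0.0003
```

```bash
python3 l2.py 20
python3 - <<'E'
from h import *
import pickle
y=.1;ex=np.array([np.cos(y),np.sin(y),0]);F=.6168
for k in ("12","14","17","19","20"):
    g=pickle.load(open(f"v{k}.pkl","rb"))["wrist"]
    h=cv2.cvtColor(g["image"],cv2.COLOR_RGB2HSV)
    q=((h[:,:,0]<6)|(h[:,:,0]>174))&(h[:,:,1]>150)&(h[:,:,2]>60)
    q[:, :300]=0; q[:,360:]=0; q[:80]=0; q[260:]=0
    ys,xs=np.where(q); r0=ys.min()
    print(k,r0,ys.max(),(at_z(g,(xs.mean(),r0-.5),.0855)@ex-F).round(4))
E
```

```text
t 35.75 pos [0.5973 0.055  0.1939] yaw 0.0991 tilt 0.52 F [ 0.33  0.78 15.85] op 0.0003
inc cm [-11.151   0.298   4.541] twist -0.05

12 192 201 0.0142
14 200 215 0.016
17 202 216 0.0157
19 199 215 0.0169
20 204 214 0.014
```

View pics/a20.png

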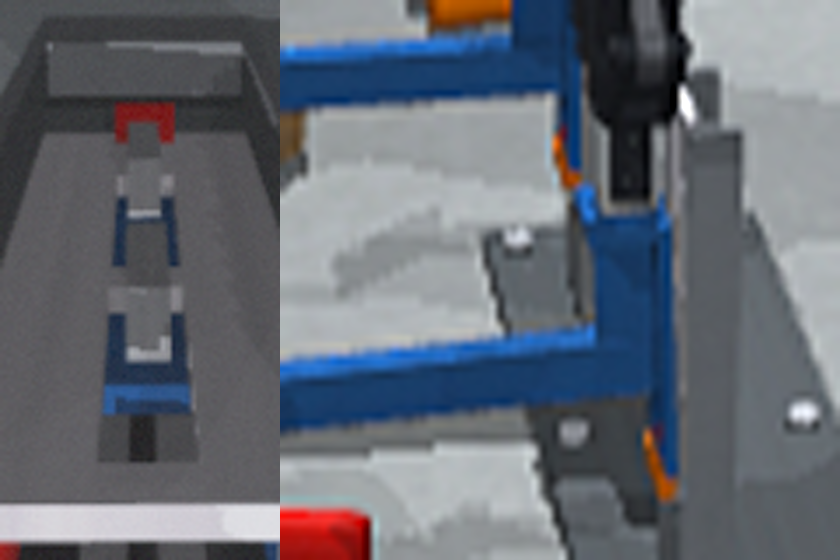

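The catch rear edge moved back from 16.9 to 14.0 mm, and red shows in the bracket's window at (655,432), so it has snapped. Retreating.

Request:
{"name": "move_arm", "arguments": {"increments": [[0,0,-0.4,0,0],[0,0,-1.2,0,0],[0,0,-3.5,0,0],[-4,0,-6,0,0],[-9,0,-7,0,0]]}}

```text
t: 36.48
tool_pos: [0.5041, 0.0456, 0.2595]
tool_rot: [3.138, 0.156, -0.001]
contact_force: [0.4, -0.4, 1.3]
opening: -0.0001
```

Request:
{"name": "move_arm", "arguments": {"increments": [[-3,0,-2,0,0],[-4,0,-3,0,0],[-4,0,-3,0,0]]}}

```text
t: 36.85
tool_pos: [0.4652, 0.0418, 0.2893]
tool_rot: [3.138, 0.155, 0.002]
contact_force: [-0.2, -0.3, -0.1]
opening: -0.0001
```

Run:
```python
from h import *
from station import get_image
import pickle
inc([.5984,.0546,.235],.10)
G={n:get_image(n) for n in ("wrist","side","top")}
pickle.dump(G,open("v21.pkl","wb"))
cv2.imwrite("pics/w21.png",G["wrist"]["image"][:,:,::-1])
b=cv2.resize(G["side"]["image"][185:285,235:345,::-1],None,fx=6,fy=6,interpolation=2); cv2.imwrite("pics/s21.png",b)
b=cv2.resize(G["top"]["image"][205:305,280:370,::-1],None,fx=6,fy=6,interpolation=2); cv2.imwrite("pics/t21.png",b)
```

```text
t 36.85 pos [0.4652 0.0418 0.2893] yaw 0.0988 tilt 0.08 F [-0.18 -0.25 -0.1 ] op -0.0001
inc cm [13.375  0.041  5.454] twist -0.07
```

View pics/w21.png

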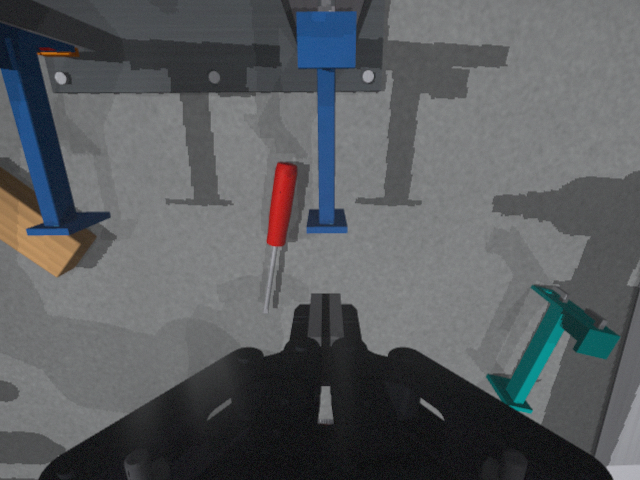

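View pics/s21.png

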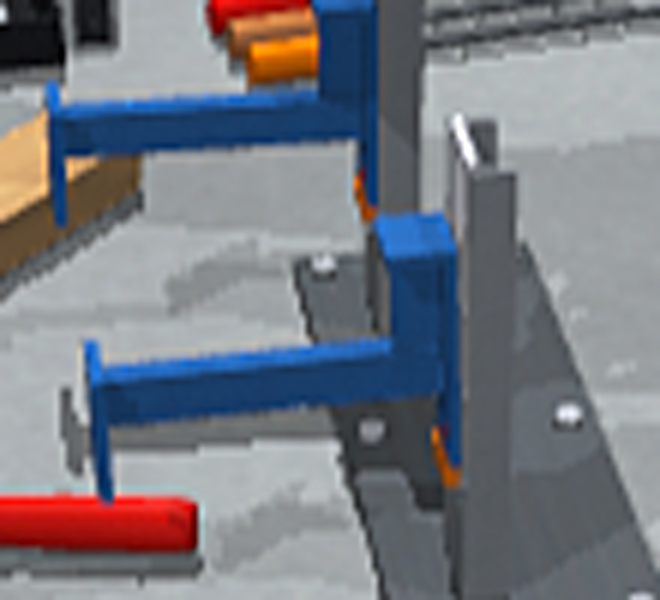

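View pics/t21.png

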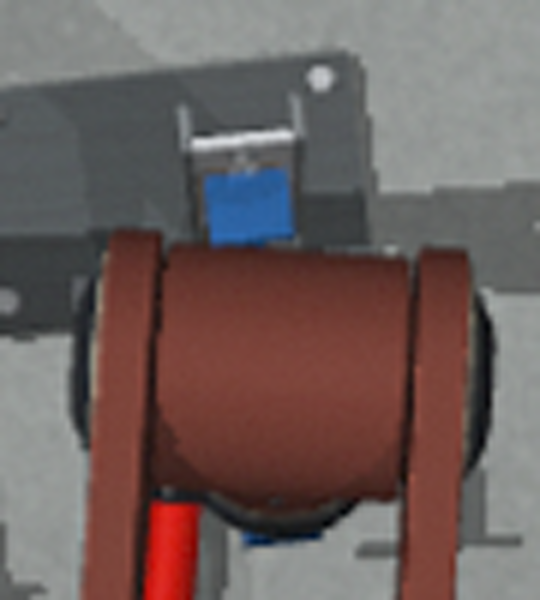

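Run:
```python
from fit6 import *
def view(G,n,w,ig=None):
    g=G[n]; m=bluemask(g["image"])[w[1]:w[3],w[0]:w[2]]; v=np.ones_like(m)
    if ig: v[ig[1]-w[1]:ig[3]-w[1],max(ig[0]-w[0],0):ig[2]-w[0]]=0
    return g,w,m,v
ex=np.array([np.cos(.1),np.sin(.1),0])
G=pickle.load(open("v21.pkl","rb"))
S=view(G,"side",(244,212,318,274),(244,212,297,236)); W=view(G,"wrist",(285,5,375,240))
for V,n in (([S,W],"both"),([S],"side"),([W],"wrist")):
    r=fit(V,[.6135,.0555,.073,.1,0,0]); print(n,r.x.round(4),round(r.fun),"xrel",(r.x[:3]@ex-.6168).round(4))
# reference locked bracket side only, initial
G0=pickle.load(open("v0.pkl","rb")); G0={"side":G0[0],"top":G0[1]}
V=[view(G0,"side",(240,176,300,226)),view(G0,"top",(225,235,250,310))]
r=fit(V,[.591,.293,.073,.1,0,0]); print("ref",r.x.round(4),round(r.fun))
```

```text
both [ 0.6139  0.0564  0.0705  0.106  -0.0138  0.0023  0.1429  0.2386  0.0991
  0.2146] 654 xrel -0.0004
side [ 0.6137  0.0571  0.0724  0.0715 -0.0459  0.0185  0.363   0.3277] 96 xrel -0.0004
wrist [ 0.6143  0.0566  0.071   0.0992 -0.0168  0.0014  0.5114  0.4536] 544 xrel 0.0001
ref [ 0.5911  0.2949  0.0746  0.1039 -0.0123  0.0541 -0.3059 -0.459   0.0061
 -0.2588] 141
```

Run:
```python
from h import *
import pickle
G=pickle.load(open("v21.pkl","rb"))
a=cv2.resize(G["side"]["image"][245:275,295:325,::-1],None,fx=13,fy=13,interpolation=2)
b=cv2.resize(G["side"]["image"][203:233,282:312,::-1],None,fx=13,fy=13,interpolation=2)
cv2.imwrite("pics/f21.png",np.hstack([a,b]))
```

```text
(no output)
```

View pics/f21.png

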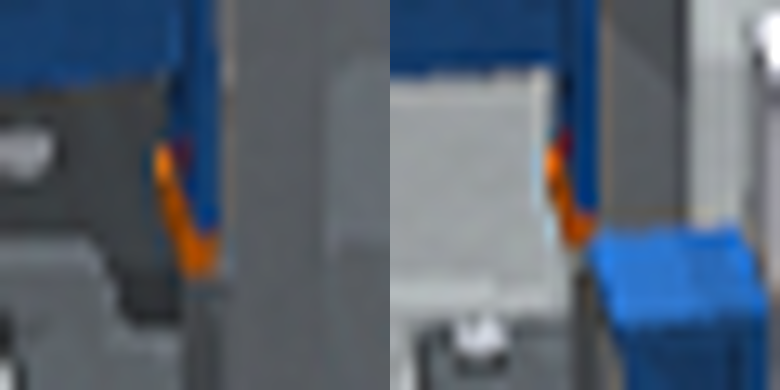

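The red catch sits in the window at left (182,155), in the same position relative to the pad as on the reference bracket at right (567,140). The bracket is locked and the arm is clear, so I'm handing in.

Run:
```python
from station import sensors,order
o=sensors.get_obs(); print(o["t"],o["contact_force"],abs(o["dq"]).max())
print(order.finish_job())
```

```text
37.0 [ 0.43838653 -1.47552432  1.09461004] 0.007368059010428368
the job is handed in; nothing more can be done
None
```

The bracket is hooked on the empty post and locked, with the catch back out through the window. I handed the job in at 37 s; no verdict was reported.

**What I did**
- I gripped the smaller blue bracket by its beam, put both tabs through the slots, lowered it onto the catch and let go.
- I then pressed on the ledge with closed fingers. It stuck partway down the catch with up to 20 N of press.
- I lifted off and looked, then pressed again closer to the post at about 17.5 N. A small sideways wiggle freed it, and it went on down at 7–16 N until the catch snapped out.

**Last checks**
- **Catch:** its rear edge came back about 3 mm, and red shows in the window just as on the other bracket.
- **Position:** the lower edge of the back plate is about 0.4 mm off flush and roughly 3–5 mm below nominal seat height.
- **Tilt:** both cameras together give 0.014 rad from upright. The side view alone gives 0.046 rad, which disagrees but is still under the 0.08 limit.
- **Hands off:** the arm is clear of the bracket, and it stayed at the pressed height after release.

**Not measured**
- **Plate slip:** I could not measure it directly. The hardest press plus the bracket's weight came to about 24.6 N, close to the 25 N slip limit.
- **Bystanders:** I did not measure the jar, screwdriver or offcut at the end. The arm never went near them, and the screwdriver and offcut look undisturbed in the last views.

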